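# Load three mould inserts and a ring into their weld nests

## Task

Get the batch ready for laser welding: put the three steel mould inserts and the turned ring each into the nest on the fixture plate that is made for it, so that all their top faces come level at the welding height. Each must sit fully home, flat on its pocket floor, the way up it is now; set the parts down rather than dropping them, and leave the dial gauge and the wash bottle where they are.

Things in the scene. Friction and masses are not known exactly. Their poses are not given: they have to be found in the camera images.
- insert_long: Mould insert, a loose block of ground steel, 40 mm (its x) by 80 mm (its y) by 25 mm high, about 0.5 to 0.9 kg, the longest and flattest of the three, with two long slots in its top. Starts upright on the machine top. Origin: centre of its underside; z up. Grasp across the 40 mm side.
- insert_wide: Mould insert, a loose block of ground steel, 50 mm (its x) by 70 mm (its y) by 30 mm high, about 0.5 to 0.9 kg, the widest of the three, with one rectangular recess in the middle of its top. Starts upright on the machine top. Origin: centre of its underside; z up. Grasp across the 50 mm side.
- insert_tall: Mould insert, a loose block of ground steel, 40 mm (its x) by 50 mm (its y) by 40 mm high, about 0.5 to 0.9 kg, the shortest and tallest of the three, with two short slots in its top. Starts upright on the machine top. Origin: centre of its underside; z up. Grasp across the 40 mm side.
- ring: Turned flange ring of bare steel, 68 mm outside diameter, 15 mm high, 0.15 kg, loose, lying flat on the machine top. Its bore is not usable for a grip: take it across the outside diameter. Origin: centre of its underside; z up; it may have any yaw. (The machine's blue beam overhangs the rear of the work: front face at x = 0.73 m, from 0.2 m up.)
- nest_long: Fixed nest for the 40 x 80 mm insert: aluminium riser 67 x 107 mm on a steel plate. Origin: centre of its underside, 12 mm above the machine top. Pocket floor 23 mm above the origin, 49 (x) by 89 (y) mm: 4.5 mm play a side. Four dark L-shaped corner walls, 7 mm high, inner faces leaning 3 mm outward as lead-in; the middle of each side is open for fingertips.
- nest_wide: Fixed nest for the 50 x 70 mm insert: aluminium riser 77 x 97 mm on a steel plate. Origin: centre of its underside, 12 mm above the machine top. Pocket floor 18 mm above the origin, 59 (x) by 79 (y) mm: 4.5 mm play a side. Four dark L-shaped corner walls, 7 mm high, inner faces leaning 3 mm outward as lead-in; the middle of each side is open for fingertips.
- nest_tall: Fixed nest for the 40 x 50 mm insert: aluminium riser 67 x 77 mm on a steel plate. Origin: centre of its underside, 12 mm above the machine top. Pocket floor 8 mm above the origin, 49 (x) by 59 (y) mm: 4.5 mm play a side. Four dark L-shaped corner walls, 7 mm high, inner faces leaning 3 mm outward as lead-in; the middle of each side is open for fingertips.
- nest_round: Fixed nest for the 68 mm ring: round aluminium riser, 95 mm across, on the same plate (nests 122 to 125 mm apart). Origin: centre of its underside, 12 mm above the machine top. Pocket floor 33 mm above the origin, 77 mm across: 4.5 mm play. Four dark arc walls, 7 mm high, lead-in 3 mm; gaps of about 28 mm on the nest's x and y axes are open for fingertips.
- indicator_stand: Dial gauge on a magnetic base, 59 x 150 x 220 mm, standing loose at the left rear; a bystander, leave it where it is. Origin: middle of its extent, on the underside.
- wash_bottle: White squeeze bottle with bent spout, 59 x 81 x 190 mm, standing loose at the right front; a bystander, leave it standing where it is. Origin: centre of its underside.
There are look-alikes about, which are no part of the job. What is shaped like the insert_tall but pink or turquoise is not meant.

How it is judged:
At the end, for the whole second after the job is handed in: Each insert and the ring lies in its own nest: underside at pocket-floor height (-3 to +2 mm), centre within 9 mm of the nest's, tilt under 0.05 rad, inserts' long sides along the pocket's (within 0.22 rad, either way round); all released and at rest (horizontal distance between insert_long and nest_long below 0.009 m and z of insert_long in the frame of nest_long between 0.02 and 0.025 m and angle between each of insert_long, insert_wide, insert_tall, ring's own z axis and vertical below 0.05 rad and linear speed of each of insert_long, insert_wide, insert_tall, ring below 0.01 m/s and angular speed of each of insert_long, insert_wide, insert_tall, ring below 0.05 rad/s and contact force between the fingers and insert_long below 0.1 N and angle between the y axis of insert_long and the y axis of nest_long, either way round below 0.22 rad and horizontal distance between insert_wide and nest_wide below 0.009 m and z of insert_wide in the frame of nest_wide between 0.015 and 0.02 m and contact force between the fingers and insert_wide below 0.1 N and angle between the y axis of insert_wide and the y axis of nest_wide, either way round below 0.22 rad and horizontal distance between insert_tall and nest_tall below 0.009 m and z of insert_tall in the frame of nest_tall between 0.005 and 0.01 m and contact force between the fingers and insert_tall below 0.1 N and angle between the y axis of insert_tall and the y axis of nest_tall, either way round below 0.22 rad and horizontal distance between ring and nest_round below 0.009 m and z of ring in the frame of nest_round between 0.03 and 0.035 m and contact force between the fingers and ring below 0.1 N); the robot touches nothing.
It fails at once if a part is dropped from a height (falls faster than 0.9 m/s with the fingers off it) ((linear speed of insert_long above 0.9 m/s and contact force between the fingers and insert_long below 0.1 N) or (linear speed of insert_wide above 0.9 m/s and contact force between the fingers and insert_wide below 0.1 N) or (linear speed of insert_tall above 0.9 m/s and contact force between the fingers and insert_tall below 0.1 N) or (linear speed of ring above 0.9 m/s and contact force between the fingers and ring below 0.1 N)).
It fails at once if the dial gauge or the wash bottle is moved by more than 20 mm, or either is tipped (distance of any of indicator_stand, wash_bottle from where it was at the start of the episode above 0.02 m or angle between any of wash_bottle, indicator_stand's own z axis and vertical above 0.35 rad).
It also fails if it takes over 109 s, if anything falls off the work surface, if the arm or the gripper's body presses on something with over 40 N, if the wrist force passes 120 N, or if a joint passes its speed limit or range.

## Robot

A 7-joint arm with a two-finger parallel gripper is mounted at the origin on a cart in front of the work surface, level with it; the furniture and walls round the work are solid. World frame = base frame: x ahead of the robot, y to its left, z up, the work surface at z = 0. Lengths are in m, angles in rad, forces in N, time in s.
With the tool pointing down it reaches from about 0.4 to 0.85 m from the base axis. Payload 10.4 kg.
Tool frame: the origin (TCP) lies on the centre line of the jaws, within the pads' length; the fingertips stand 11 mm ahead of it and the grasp point (between the pads) lies 8 mm behind it (tip_reach is the distance from the TCP to the fingertips, in m); z points along the fingers, y is the line along which they close (so a half turn about z gives the same grasp; the last joint's range is limited). The gripper opens to 85 mm and grips with 20 to 120 N. Pads are 22 mm wide; open, the fingers measure 114 mm over their backs; the gripper's body (76 mm by 85 mm) begins 54 mm behind the grasp point. The pads swing forward as they close: fully open they stand 13 mm farther back than shut.
Start: joints at [1.135, 0.332, -0.065, 1.46, 0.022, 1.35, -0.088], TCP at [0.251, -0.573, 0.242] pointing down, gripper open.
Joint ranges: [-2.6, 2.6], [-0.5, 2.12], [-1.47, 1.34], [0.16, 2.42], [-1.27, 4.41], [0.06, 2.06], [-2.6, 2.6]. Speed limits (rad/s): [2.22, 2.22, 2.79, 2.79, 3.14, 3.14, 3.14].

## Interface

Orientations are given as a unit quaternion [x, y, z, w].
In Python, from workcell import get_obs, camera, hand_in, tip_reach gives the robot as it stands. The module is installed in compiled form; this text tells all that it offers.
- The arm moves only by the tool move_arm, never from a script. Its argument "plan" is a list of rows, each an object with "delta_pos": the shift along the tool's x, y, z in m, a list of three; "turn": the turn, a rotation vector about the tool's x, y, z in rad, a list of three; "fingers": the closure, from 0 (fully open) to 1 (shut). A call has 1 to 12 rows; each row is the pose to reach, as a shift and turn from the pose commanded when the call began, along the tool's axes at that moment; what a row does not reach only later rows make up. A row lasts 1/8 s, in which the tool goes at most 62.5 mm and 10.7 degrees, less where a joint would pass 70% of its speed; a pose out of reach is approached as far as the arm can. A call with a gripper value outside its range is refused whole. The fingers move at their own pace and stop on an object; "force" is the grip in N (left out, the last holds). Time passes only in rows, so rows that repeat a pose let the fingers close. It gives the time, the measured TCP pose, the force, the opening and the grip force at its end, in the units of the state.
- get_obs(): the state, without advancing time (a new reading comes with each control period).
- camera(name): name is "side" or "top" or "wrist"; returns a dict with "color" (420x560x3 uint8, red, green, blue), "range_z" (420x560 float32, m along the optical axis (not along the pixel's ray), 0 where there is no reading), "fx", "fy", "cx", "cy" (pixels), "k1" (the pictures are not rectified: a ray, as slopes to the right and down, at radius r is drawn at 1 + k1 r^2 times it, then the intrinsics apply), "R" (3x3) and "t" (3): a world point X has camera coordinates R X + t; the wrist camera has in their place "tool_from_camera" (4x4, takes a point from camera to tool coordinates, whose origin is the TCP and whose axes are the flange's). Camera axes: x right, y down, z forward; pixel columns grow to the right and rows downward; lengths in m; the calibration is good to about 2 mm. A picture is of the moment at which its call begins: read the wrist's pose just before it.
- hand_in(): hands the job in; it is judged then, once.
The state is a dict: "clock": time; "joint_pos": joint angles; "joint_velocities": joint speeds; "tau": joint torques, N m; "position": TCP position; "ee_rot": TCP orientation; "ft_force": force on the tool from outside, world axes, zero at the start; "torque": the same for the moment, N m; "grip_width": opening from 0.0 (shut) to 1.0 (fully open); "grasp_force": force on a finger pad.
Only numpy, scipy, OpenCV 4.12 (cv2) and the standard library are available. Lean on these libraries where they do the work, as an engineer would, in place of code of your own. Each camera call takes 0.05 s, during which the arm holds its last target. There are 200 camera calls.

## Working session

There is one attempt and no reset: what is moved stays moved. The work goes in short steps, Python scripts to look and compute and a tool call to move; the robot and the scene stay as the last step left them, time stands still between calls to the robot, and variables do not carry over. Pictures are saved under pics/ and viewed, at most 14 in all, crops included, and the job is handed in when it is done.

Besides the shell and the picture viewer there is one more tool, called as a command line: name --argument value ..., lists and objects as JSON in quotes. move_arm: Moves the arm, as the interface text tells. Its arguments: {"type":"object","properties":{"plan":{"type":"array","items":{"type":"object","properties":{"delta_pos":{"type":"array","items":{"type":"number"}},"turn":{"type":"array","items":{"type":"number"}},"fingers":{"type":"number"}}}},"force":{"type":"number"}},"required":["plan"]}

```bash
mkdir -p pics
cat > h.py <<'E'
import numpy as np, cv2, pickle
from workcell import get_obs, camera, hand_in, tip_reach
from scipy.spatial.transform import Rotation as Ro
def save(n,im): cv2.imwrite('pics/'+n+'.png',cv2.cvtColor(im,cv2.COLOR_RGB2BGR))
def rays(c,uv):
    uv=np.atleast_2d(np.float64(uv)); d=np.stack([(uv[:,0]-c['cx'])/c['fx'],(uv[:,1]-c['cy'])/c['fy']],1)
    s=d.copy()
    for _ in range(20): s=d/(1+c['k1']*(s**2).sum(1,keepdims=True))
    return np.c_[s,np.ones(len(s))]
def world(c,pc): return (np.asarray(pc)-c['t'])@c['R']   # R^T (p-t)
def plane(c,uv,z):
    d=rays(c,uv)@c['R']; o=-c['R'].T@c['t']
    return o+d*((z-o[2])/d[:,2])[:,None]
def cloud(c):
    h,w=c['range_z'].shape; v,u=np.mgrid[:h,:w]
    r=rays(c,np.c_[u.ravel(),v.ravel()])*c['range_z'].reshape(-1,1)
    return world(c,r).reshape(h,w,3)
def wristcam(o=None):
    o=get_obs(); c=camera('wrist')
    T=np.eye(4);T[:3,:3]=Ro.from_quat(o['ee_rot']).as_matrix();T[:3,3]=o['position']
    M=np.linalg.inv(T@c['tool_from_camera']); c['R']=M[:3,:3];c['t']=M[:3,3]; return c
E
python3 - <<'E'
from h import *
print(get_obs())
for n in('top','side'):
    c=camera(n); save(n,c['color']); pickle.dump(c,open(n+'.pkl','wb')); print(n,c['fx'],c['k1'],-c['R'].T@c['t'],c['R'][2])
print(tip_reach if not callable(tip_reach) else tip_reach())
E
```

```text
{'clock': 0.0, 'joint_pos': array([ 1.13542089,  0.33286679, -0.06469022,  1.46095565,  0.02159626,
        1.34985148, -0.0885012 ]), 'joint_velocities': array([ 0.00018044, -0.00104188, -0.000249  , -0.00184166,  0.00165457,
       -0.00096601,  0.00010403]), 'tau': array([-1.95750495e-04, -6.25419259e+01,  4.92670492e-02, -3.91607237e+01,
        1.62912242e-02,  9.58540913e-03, -1.09939151e-04]), 'position': array([ 0.25057255, -0.57218924,  0.2415122 ]), 'ee_rot': array([ 9.78776286e-01,  2.04930480e-01, -1.72528602e-04, -6.71193647e-04]), 'ft_force': array([-0.03768282, -0.43249551, -0.38821209]), 'torque': array([-0.01930736, -0.00444001,  0.05194054]), 'grasp_force': 0.0, 'grip_width': 0.9994504384475184}
top 535.3572837027051 0.06971382073342852 [ 0.27026452 -0.00754748  1.67805295] [ 0.14842312 -0.00927195 -0.98888048]
side 472.8158389410548 -0.15869535906144372 [-0.52810519  0.62258164  0.99045548] [ 0.68466392 -0.42148723 -0.59462915]
0.011
```

View pics/top.png

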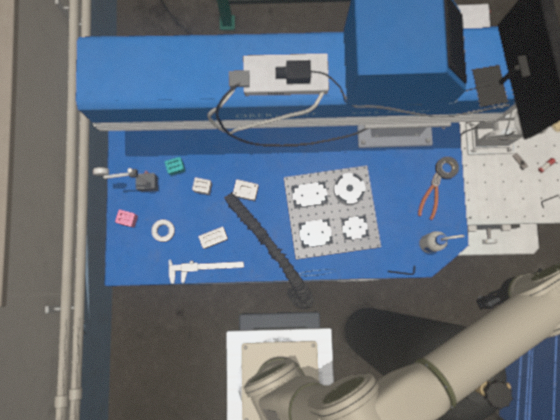

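View pics/side.png

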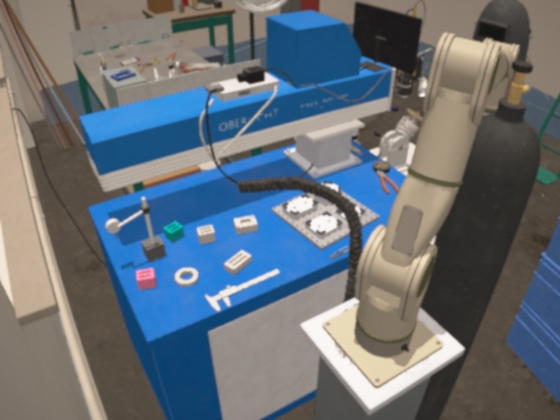

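Top view: ring (162,230), long (212,238), tall (202,186), wide (245,189). The look-alikes are turquoise (175,165) and pink (126,218). The nests are at (310,195), (350,188), (315,234) and (355,228), with a conduit from (232,198) to (300,292). I'll choose the steel-coloured block at (202,186) as insert_tall, and check it in a crop.

Run:
```python
from h import *
c=pickle.load(open('top.pkl','rb')); P=cloud(c)
save('crop',cv2.resize(c['color'][140:300,85:400],None,fx=2.5,fy=2.5,interpolation=cv2.INTER_CUBIC))
for n,(u,v) in dict(ring=(162,221),long=(212,238),tall=(202,186),wide=(240,189),turq=(175,165),pink=(126,218),n1=(310,195),n2=(350,178),n3=(315,234),n4=(355,228),surf=(260,240),plate=(332,215),bottle=(433,242),stand=(145,182),dial=(100,172),spout=(455,238)).items(): print(n,P[v,u].round(3))
print('conduit');
for u,v in((232,198),(245,214),(255,228),(265,241),(275,255),(285,268),(293,280),(300,292)): print(P[v,u].round(3))
s=pickle.load(open('side.pkl','rb'));Q=cloud(s)
print('side conduit')
for u,v in((245,186),(280,184),(310,190),(335,205),(350,225),(356,250),(352,290)): print(Q[v,u].round(3))
m=(P[...,0]>.3)&(P[...,0]<.73)&(P[...,2]>.006)&(P[...,2]<.3)
save('hmap',cv2.applyColorMap((np.clip(P[...,2]/.15,0,1)*255*m).astype(np.uint8),cv2.COLORMAP_JET)[140:300,85:470])
```

```text
ring [0.494 0.354 0.011]
long [0.434 0.197 0.031]
tall [0.596 0.225 0.043]
wide [0.588 0.109 0.02 ]
turq [0.663 0.307 0.048]
pink [0.502 0.458 0.038]
n1 [ 0.561 -0.11   0.027]
n2 [ 0.609 -0.236  0.042]
n3 [ 0.438 -0.121  0.028]
n4 [ 0.454 -0.246  0.027]
surf [0.401 0.041 0.271]
plate [ 0.497 -0.177  0.024]
bottle [ 0.398 -0.459  0.11 ]
stand [0.607 0.394 0.068]
dial [0.616 0.493 0.177]
spout [ 0.418 -0.56  -0.001]
conduit
[0.523 0.116 0.231]
[0.474 0.08  0.253]
[0.435 0.054 0.26 ]
[0.398 0.028 0.274]
[0.361 0.002 0.278]
[ 0.326 -0.023  0.277]
[ 0.295 -0.043  0.268]
[ 0.263 -0.061  0.243]
side conduit
[0.495 0.127 0.232]
[0.418 0.055 0.258]
[ 0.35  -0.     0.258]
[ 0.282 -0.037  0.235]
[ 0.241 -0.063  0.183]
[ 0.218 -0.076  0.103]
[ 0.21  -0.073 -0.052]
```

View pics/crop.png

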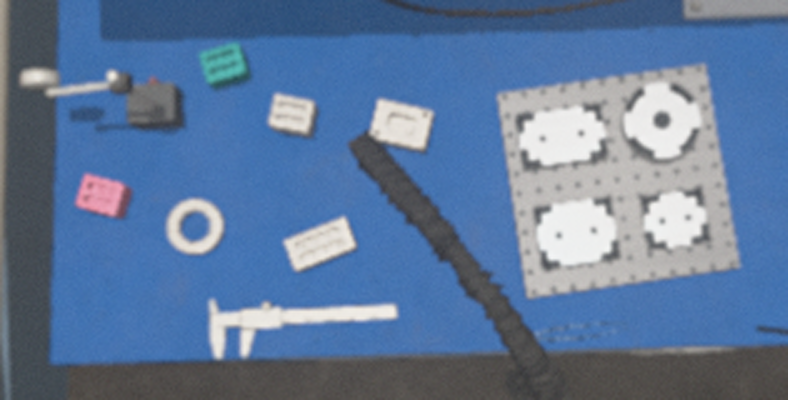

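The crop shows insert_tall as the steel block with two short slots at crop (292,115). Turquoise at (223,64) and pink at (103,195) are rejected. The nests read long at the upper left, wide at the lower left, tall at the lower right and round at the upper right. The conduit hangs at z≈0.23–0.28, with its free end next to insert_wide.

```bash
cat >> h.py <<'E'
def goal(pos,yaw,tilt=(0,0)):
    """print shift/turn in present tool axes to reach TCP pos, tool-x yaw (deg), pointing down (tilt: about tool x,y, deg)"""
    o=get_obs(); R=Ro.from_quat(o['ee_rot'])
    D=Ro.from_euler('z',yaw,degrees=True)*Ro.from_euler('x',180,degrees=True)*Ro.from_euler('xy',tilt,degrees=True)
    print('clk %.2f'%o['clock'],'pos',o['position'].round(4),'dpos',R.inv().apply(np.array(pos)-o['position']).round(4),'turn',(R.inv()*D).as_rotvec().round(4),'j',o['joint_pos'].round(2),'F',o['ft_force'].round(1))
E
python3 - <<'E'
from h import *
c=wristcam(); print(c['fx'],c['k1'],c['tool_from_camera'].round(3))
goal((.25,-.572,.40),23.7); goal((.46,-.18,.42),80)
P=cloud(pickle.load(open('top.pkl','rb')))
m=(P[...,2]>.15)&(P[...,2]<.32)&(P[...,1]>-.1)&(P[...,1]<.2)&(P[...,0]>.2)&(P[...,0]<.62)
q=P[m]; i=np.argsort(-q[:,0]); print(len(q),q[i[:12]].round(3))
Q=cloud(pickle.load(open('side.pkl','rb')))
m=(Q[...,2]>.12)&(Q[...,2]<.32)&(Q[...,1]>-.0)&(Q[...,1]<.2)&(Q[...,0]>.43)&(Q[...,0]<.62)
q=Q[m];i=np.argsort(-q[:,0]);print(len(q),q[i[:40:3]].round(3),q.min(0),q.max(0))
E
```

```text
356.96113020981045 -0.06625289114638386 [[ 0.001 -0.955 -0.297  0.076]
 [ 1.     0.001  0.001 -0.001]
 [-0.001 -0.297  0.955 -0.131]
 [ 0.     0.     0.     1.   ]]
clk 0.15 pos [ 0.2506 -0.5723  0.2417] dpos [-0.0005 -0.0007 -0.1583] turn [-0.001   0.0001 -0.0008] j [ 1.14  0.33 -0.06  1.46  0.02  1.35 -0.09] F [ 0.3 -0.1 -0.4]
clk 0.15 pos [ 0.2506 -0.5723  0.2417] dpos [ 0.3492 -0.2755 -0.178 ] turn [-1.000e-03 -4.000e-04 -9.834e-01] j [ 1.14  0.33 -0.06  1.46  0.02  1.35 -0.09] F [ 0.3 -0.1 -0.4]
1673 [[0.542 0.117 0.217]
 [0.541 0.119 0.224]
 [0.538 0.117 0.221]
 [0.538 0.122 0.223]
 [0.537 0.119 0.227]
 [0.535 0.112 0.221]
 [0.535 0.12  0.224]
 [0.535 0.122 0.225]
 [0.535 0.117 0.225]
 [0.535 0.128 0.227]
 [0.535 0.125 0.227]
 [0.534 0.112 0.215]]
490 [[0.528 0.13  0.228]
 [0.526 0.124 0.231]
 [0.526 0.127 0.232]
 [0.524 0.135 0.225]
 [0.522 0.133 0.218]
 [0.521 0.131 0.205]
 [0.52  0.107 0.228]
 [0.518 0.138 0.216]
 [0.518 0.121 0.231]
 [0.517 0.134 0.197]
 [0.516 0.133 0.215]
 [0.515 0.134 0.202]
 [0.515 0.138 0.207]
 [0.515 0.133 0.226]] [0.4300944  0.03824043 0.19710087] [0.52805932 0.13982448 0.26827157]
```

move_arm --plan '[{"delta_pos": [0,0,-0.06],"turn": [0,0,0],"fingers": 0},{"delta_pos": [0,0,-0.12],"turn": [0,0,0],"fingers": 0},{"delta_pos": [0,0,-0.16],"turn": [0,0,-0.1],"fingers": 0},{"delta_pos": [0.35,-0.275,-0.17],"turn": [0,0,-0.983],"fingers": 0},{"delta_pos": [0.35,-0.275,-0.17],"turn": [0,0,-0.983],"fingers": 0},{"delta_pos": [0.35,-0.275,-0.17],"turn": [0,0,-0.983],"fingers": 0},{"delta_pos": [0.35,-0.275,-0.17],"turn": [0,0,-0.983],"fingers": 0},{"delta_pos": [0.35,-0.275,-0.17],"turn": [0,0,-0.983],"fingers": 0},{"delta_pos": [0.35,-0.275,-0.17],"turn": [0,0,-0.983],"fingers": 0},{"delta_pos": [0.35,-0.275,-0.17],"turn": [0,0,-0.983],"fingers": 0},{"delta_pos": [0.35,-0.275,-0.17],"turn": [0,0,-0.983],"fingers": 0},{"delta_pos": [0.35,-0.275,-0.17],"turn": [0,0,-0.983],"fingers": 0}]'

```text
clock: 1.65
position: [0.4609, -0.1803, 0.4121]
ee_rot: [0.766, 0.643, -0.0, -0.0]
ft_force: [0.3, -0.5, -0.3]
grip_width: 1.002
grasp_force: 0.0
```

Run:
```python
from h import *
c=wristcam(); save('w1',c['color']); pickle.dump(c,open('w1.pkl','wb'))
goal((.45,.32,.42),90)
```

```text
clk 1.70 pos [ 0.4606 -0.1814  0.4121] dpos [ 0.4918 -0.0983 -0.0081] turn [-0.0005  0.0003 -0.1763] j [ 0.75  0.04 -0.48  1.46  0.02  1.65  0.1 ] F [-0.5  0.3 -0.7]
```

View pics/w1.png

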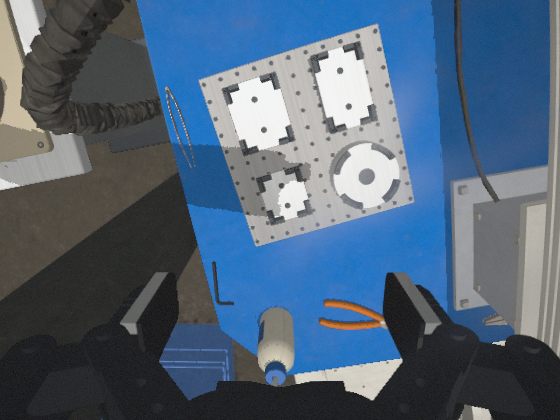

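Wrist view: long nest (342,87), wide (259,112), tall (283,193), round (366,177), with the conduit at upper left.

```bash
cat > nests.py <<'E'
from h import *
c=pickle.load(open('w1.pkl','rb')); im=c['color'].astype(int); P=cloud(c)
N=dict(long=((342,87),.035),wide=((259,112),.030),tall=((283,193),.020),round=((366,177),.045))
mx=im.max(2); dark=(mx<95)&(im.max(2)-im.min(2)<30)
vis=c['color'].copy()
for n,((u,v),zf) in N.items():
    c0=plane(c,(u,v),zf)[0]
    W=plane(c,np.argwhere(dark)[:,::-1],zf+.007)
    px=np.argwhere(dark)[:,::-1]
    d=np.hypot(*(W-c0)[:,:2].T); k=d<.066
    mm=np.zeros(dark.shape,np.uint8); mm[px[k,1],px[k,0]]=1
    nn,lab,st,_=cv2.connectedComponentsWithStats(mm,connectivity=8)
    keep=[i for i in range(1,nn) if 15<st[i,4]]
    sel=np.argwhere(np.isin(lab,keep))[:,::-1]
    vis[sel[:,1],sel[:,0]]=(255,0,0)
    w=plane(c,sel,zf+.007)[:,:2]*1000
    r=cv2.minAreaRect(w.astype(np.float32)); 
    z=P[v-4:v+5,u-14:u-5,2]
    print(n,'c0',c0.round(3),'comps',[(st[i,4]) for i in keep],'rect',np.round(r[0],1),np.round(r[1],1),round(r[2],1),'z',np.median(z).round(4), 'circ' ,np.round(cv2.minEnclosingCircle(w.astype(np.float32)),1) if n=='round' else '')
save('nv',cv2.resize(vis[10:260,180:430],None,fx=2.4,fy=2.4))
E
sed -i "s/np.round(cv2.minEnclosingCircle(w.astype(np.float32)),1)/cv2.minEnclosingCircle(w.astype(np.float32))/" nests.py; python3 nests.py
```

```text
long c0 [ 0.559 -0.103  0.035] comps [np.int32(96), np.int32(72), np.int32(22), np.int32(56)] rect [ 560.  -105.5] [ 65.6 104. ] 6.7 z 0.0342 circ 
wide c0 [ 0.441 -0.117  0.03 ] comps [np.int32(67), np.int32(78), np.int32(62), np.int32(112)] rect [ 439.6 -120.4] [74.6 95.8] 7.4 z 0.0295 circ 
tall c0 [ 0.454 -0.24   0.02 ] comps [np.int32(151), np.int32(156), np.int32(17), np.int32(91)] rect [ 456.6 -238. ] [78.5 76.5] 14.2 z 0.0194 circ 
round c0 [ 0.576 -0.231  0.045] comps [] rect [0. 0.] [0. 0.] 0.0 z 0.0444 circ ((0.0, 0.0), 0.0)
```

View pics/nv.png

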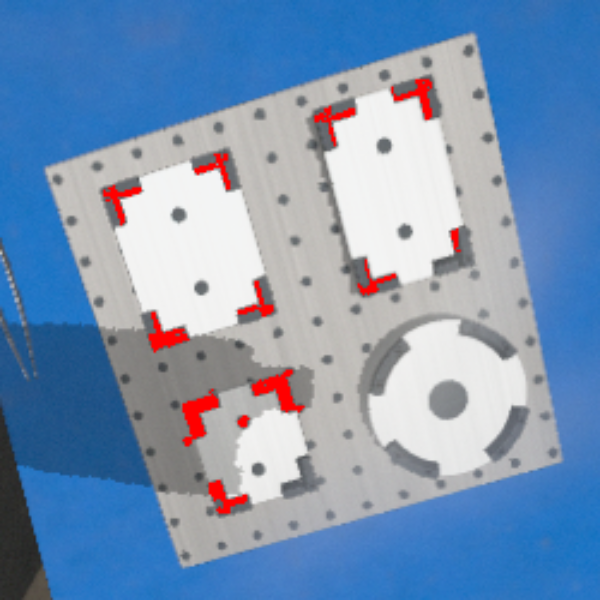

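move_arm --plan '[{"delta_pos": [0.2,-0.05,-0.01],"turn": [0,0,-0.1],"fingers": 0},{"delta_pos": [0.49,-0.05,-0.02],"turn": [0,0,-0.176],"fingers": 0},{"delta_pos": [0.49,-0.05,-0.02],"turn": [0,0,-0.176],"fingers": 0},{"delta_pos": [0.49,-0.05,-0.02],"turn": [0,0,-0.176],"fingers": 0},{"delta_pos": [0.49,-0.05,-0.02],"turn": [0,0,-0.176],"fingers": 0},{"delta_pos": [0.49,-0.05,-0.02],"turn": [0,0,-0.176],"fingers": 0},{"delta_pos": [0.49,-0.05,-0.02],"turn": [0,0,-0.176],"fingers": 0},{"delta_pos": [0.49,-0.05,-0.02],"turn": [0,0,-0.176],"fingers": 0},{"delta_pos": [0.49,-0.05,-0.02],"turn": [0,0,-0.176],"fingers": 0},{"delta_pos": [0.49,-0.05,-0.02],"turn": [0,0,-0.176],"fingers": 0},{"delta_pos": [0.49,-0.05,-0.02],"turn": [0,0,-0.176],"fingers": 0}]'

```text
clock: 3.08
position: [0.4982, 0.3088, 0.4324]
ee_rot: [0.708, 0.706, -0.0, 0.001]
ft_force: [-0.6, 0.2, -0.3]
grip_width: 1.0
grasp_force: 0.0
```

Run:
```python
from h import *
c=wristcam(); save('w2',c['color']); pickle.dump(c,open('w2.pkl','wb'))
goal((.45,.32,.42),90)
```

```text
clk 3.12 pos [0.498  0.309  0.4326] dpos [ 0.0109 -0.0481  0.0125] turn [ 0.001   0.0009 -0.0025] j [ 0.03  0.34 -0.93  1.17  0.28  1.76 -0.82] F [ 0.3 -0.  -0.1]
```

View pics/w2.png

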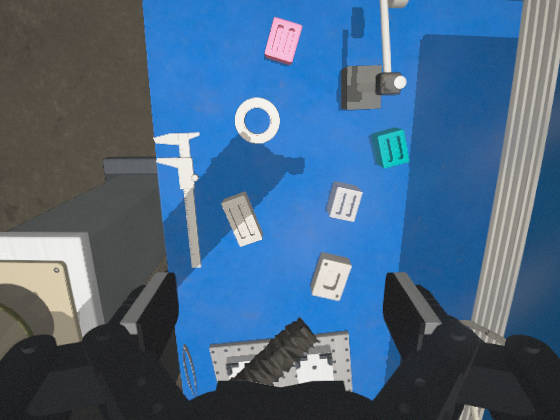

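w2: ring (257,121), long (241,219), tall (345,202), wide (331,277). Pink is at (284,40) and turquoise at (392,148). The conduit end is at about (305,335).

```bash
cat > parts.py <<'E'
from h import *
c=pickle.load(open('w1.pkl','rb'))
nv=lambda *a:np.array(a)/2.4+np.array((180,10))-.3
for n,h,z in(('long',((384,146),(405,232)),.035),('wide',((179,215),(201,288)),.03),('tall',((243,421),(258,469)),.02),('round',((448,399),(448,399)),.045)):
    w=plane(c,[nv(*p) for p in h],z); d=w[0]-w[1]; print('nest',n,w.mean(0).round(4),'yaw off y',np.degrees(np.arctan2(-d[0],d[1])).round(1))
def parts(c,S):
    P=cloud(c); im=c['color'].astype(int); nb=(im[...,2]-im[...,0]<40)
    for n,(u,v),h in S:
        c0=plane(c,(u,v),h)[0]
        mk=(np.abs(P[...,2]-h)<.006)&nb&(np.hypot(P[...,0]-c0[0],P[...,1]-c0[1])<.062)
        mk=cv2.morphologyEx(mk.astype(np.uint8),cv2.MORPH_OPEN,np.ones((2,2)))
        nn,lab,st,_=cv2.connectedComponentsWithStats(mk); i=1+np.argmax(st[1:,4]); px=np.argwhere(lab==i)[:,::-1]
        w=plane(c,px,h)[:,:2]*1000; r=cv2.minAreaRect(w.astype(np.float32)); b=cv2.boxPoints(r)
        e=[b[1]-b[0],b[2]-b[1]]; L=max(e,key=np.linalg.norm)
        a=np.degrees(np.arctan2(-L[0],L[1])); a=(a+90)%180-90
        print('part',n,np.round(r[0],1),np.round(sorted(r[1]),1),'y-axis yaw off y',a.round(1),'z',np.median(P[px[:,1],px[:,0],2]).round(4),st[i,4])
E
cat > p2.py <<'E'
from parts import *
parts(pickle.load(open('w2.pkl','rb')),(('ring',(257,121),.015),('long',(241,219),.025),('tall',(345,202),.04),('wide',(331,277),.03)))
E
python3 p2.py
python3 - <<'E'
from h import *
c=pickle.load(open('w2.pkl','rb'));P=cloud(c)
m=(P[...,2]>.17)&(P[...,2]<.32)&(P[...,1]>-.1)&(P[...,1]<.2)&(P[...,0]>.45)&(P[...,0]<.62)
q=P[m];print(len(q),q.min(0).round(3),q.max(0).round(3)); i=np.argsort(-q[:,0]); print(q[i[:60:6]].round(3))
E
```

```text
nest long [ 0.5615 -0.106   0.035 ] yaw off y 6.8
nest wide [ 0.4405 -0.1204  0.03  ] yaw off y 6.4
nest tall [ 0.455  -0.2439  0.02  ] yaw off y 7.0
nest round [ 0.5763 -0.2294  0.045 ] yaw off y -0.0
part ring [464.8 352.1] [66.2 66.3] y-axis yaw off y 89.7 z 0.0132 1065
part long [438.3 197.2] [40.8 80.4] y-axis yaw off y 20.6 z 0.0242 922
part tall [599.3 229.8] [40.8 50.7] y-axis yaw off y -12.3 z 0.0392 638
part wide [584.2  94.6] [49.8 71.8] y-axis yaw off y -14.5 z 0.0295 898
2548 [0.45  0.077 0.194] [0.541 0.144 0.253]
[[0.541 0.119 0.221]
 [0.538 0.121 0.223]
 [0.537 0.124 0.224]
 [0.536 0.125 0.223]
 [0.535 0.116 0.224]
 [0.535 0.122 0.227]
 [0.534 0.117 0.225]
 [0.534 0.12  0.226]
 [0.533 0.124 0.227]
 [0.532 0.133 0.223]]
```

Run:
```python
from h import *
c=pickle.load(open('w2.pkl','rb')); T=c['tool_from_camera']
h,w=c['range_z'].shape; v,u=np.mgrid[:h,:w]
pc=rays(c,np.c_[u.ravel(),v.ravel()])*c['range_z'].reshape(-1,1)
pt=(pc@T[:3,:3].T+T[:3,3]).reshape(h,w,3)
near=(c['range_z']>0)&(c['range_z']<.25)
print(near.sum())
for a,b in((0,280),(280,560)):
    q=pt[:,a:b][near[:,a:b]]; q=q[np.argsort(-q[:,2])]
    print(q[:200:25].round(4)); print('max/min',q.max(0).round(3),q.min(0).round(3), 'inner y at z>0',np.sort(np.abs(q[q[:,2]>-.01][:,1]))[:3].round(4))
s=camera('side'); save('s2',s['color'])
goal((.465,.352,.12),90)
```

```text
40494
[[ 0.0003 -0.0433 -0.0007]
 [-0.0078 -0.0432 -0.0024]
 [ 0.0017 -0.0429 -0.0032]
 [-0.0069 -0.0432 -0.0038]
 [ 0.0042 -0.0432 -0.0044]
 [-0.0014 -0.0431 -0.005 ]
 [ 0.0003 -0.0432 -0.0055]
 [ 0.0015 -0.043  -0.0059]]
max/min [ 0.022 -0.001 -0.001] [-0.012 -0.075 -0.082] inner y at z>0 [0.0426 0.0426 0.0427]
[[ 0.0009  0.0427 -0.0008]
 [-0.0005  0.0423 -0.0024]
 [ 0.0085  0.0425 -0.003 ]
 [-0.0016  0.0425 -0.0037]
 [-0.0026  0.0424 -0.0044]
 [ 0.0078  0.042  -0.005 ]
 [ 0.0032  0.0424 -0.0055]
 [ 0.0007  0.0425 -0.0061]]
max/min [ 0.022  0.074 -0.001] [-0.012 -0.    -0.082] inner y at z>0 [0.0417 0.0419 0.0419]
clk 3.17 pos [0.4979 0.3093 0.4326] dpos [ 0.0428 -0.0333  0.3126] turn [ 0.0011  0.0007 -0.0021] j [ 0.03  0.34 -0.93  1.17  0.28  1.76 -0.82] F [ 0.3 -0.7 -0.6]
```

View pics/s2.png

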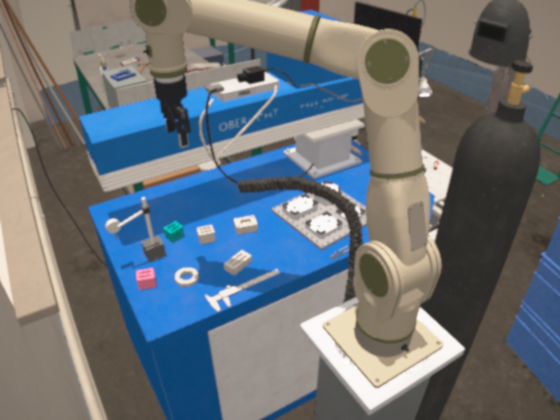

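s2: the arm is high over the left side, well clear of the conduit, and the tool is free above the parts. The open fingertips stand at tool z≈0. I start with the ring.

move_arm --force 50 --plan '[{"delta_pos": [0.043,-0.033,0.06],"turn": [0,0,-0.117],"fingers": 0},{"delta_pos": [0.043,-0.033,0.12],"turn": [0,0,-0.117],"fingers": 0},{"delta_pos": [0.043,-0.033,0.18],"turn": [0,0,-0.117],"fingers": 0},{"delta_pos": [0.043,-0.033,0.24],"turn": [0,0,-0.117],"fingers": 0},{"delta_pos": [0.043,-0.033,0.3],"turn": [0,0,-0.117],"fingers": 0},{"delta_pos": [0.043,-0.033,0.313],"turn": [0,0,-0.117],"fingers": 0},{"delta_pos": [0.043,-0.033,0.313],"turn": [0,0,-0.117],"fingers": 0}]'

```text
clock: 4.05
position: [0.4645, 0.3537, 0.12]
ee_rot: [0.665, 0.747, -0.0, -0.0]
ft_force: [0.1, -0.6, 0.3]
grip_width: 0.994
grasp_force: 0.0
```

Run:
```python
from parts import *
goal((.465,.352,.010),96.7)
c=wristcam(); save('w3',c['color']);
d=(np.array((.465,.352,.015))@c['R'].T+c['t']); u=c['cx']+c['fx']*d[0]/d[2]; v=c['cy']+c['fy']*d[1]/d[2]; print(u,v)
parts(c,(('ring',(int(u),int(v)),.015),))
```

```text
nest long [ 0.5615 -0.106   0.035 ] yaw off y 6.8
nest wide [ 0.4405 -0.1204  0.03  ] yaw off y 6.4
nest tall [ 0.455  -0.2439  0.02  ] yaw off y 7.0
nest round [ 0.5763 -0.2294  0.045 ] yaw off y -0.0
clk 4.05 pos [0.4645 0.3537 0.12  ] dpos [-0.0018  0.0003  0.11  ] turn [-0.0001  0.      0.0002] j [-0.02  0.5  -0.9   1.68  0.42  1.17 -0.91] F [ 0.1 -0.6  0.3]
281.0473728244005 216.4913690776135
part ring [463.6 354.5] [66.4 67.1] y-axis yaw off y 6.8 z 0.0134 4777
```

move_arm --force 50 --plan '[{"delta_pos": [0.001,0,0.06],"turn": [0,0,0],"fingers": 0},{"delta_pos": [0.001,0,0.095],"turn": [0,0,0],"fingers": 0},{"delta_pos": [0.001,0,0.11],"turn": [0,0,0],"fingers": 0},{"delta_pos": [0.001,0,0.11],"turn": [0,0,0],"fingers": 0.15},{"delta_pos": [0.001,0,0.11],"turn": [0,0,0],"fingers": 0.4},{"delta_pos": [0.001,0,0.11],"turn": [0,0,0],"fingers": 0.4},{"delta_pos": [0.001,0,0.11],"turn": [0,0,0],"fingers": 0.4},{"delta_pos": [0.001,0,0.09],"turn": [0,0,0],"fingers": 0.4}]'

```text
clock: 5.1
position: [0.4641, 0.355, 0.0308]
ee_rot: [0.664, 0.748, 0.0, 0.0]
ft_force: [-0.0, -0.1, -1.5]
grip_width: 0.751
grasp_force: 56.1
```

Run:
```python
from h import *
o=get_obs();print(o['grip_width'],o['grasp_force'])
goal((.465,.352,.34),96.7)
goal((.576,-.230,.34),96.7)
```

```text
0.7511503295252762 56.083771392004564
clk 5.10 pos [0.4641 0.355  0.0308] dpos [-0.0031  0.0006 -0.3092] turn [0.0002 0.0001 0.001 ] j [-0.07  0.61 -0.83  1.74  0.52  1.03 -0.98] F [-0.  -0.1 -1.5]
clk 5.10 pos [0.4641 0.355  0.0308] dpos [-0.5941  0.0423 -0.3092] turn [0.0002 0.0001 0.001 ] j [-0.07  0.61 -0.83  1.74  0.52  1.03 -0.98] F [-0.  -0.1 -1.5]
```

move_arm --plan '[{"delta_pos": [0,0,-0.06],"turn": [0,0,0],"fingers": 0.4},{"delta_pos": [0,0,-0.12],"turn": [0,0,0],"fingers": 0.4},{"delta_pos": [0,0,-0.18],"turn": [0,0,0],"fingers": 0.4},{"delta_pos": [0,0.005,-0.24],"turn": [0,0,0],"fingers": 0.4},{"delta_pos": [-0.02,0.02,-0.3],"turn": [0,0,0],"fingers": 0.4},{"delta_pos": [-0.08,0.04,-0.31],"turn": [0,0,0],"fingers": 0.4},{"delta_pos": [-0.14,0.042,-0.31],"turn": [0,0,0],"fingers": 0.4},{"delta_pos": [-0.2,0.042,-0.31],"turn": [0,0,0],"fingers": 0.4},{"delta_pos": [-0.26,0.042,-0.31],"turn": [0,0,0],"fingers": 0.4},{"delta_pos": [-0.32,0.042,-0.31],"turn": [0,0,0],"fingers": 0.4},{"delta_pos": [-0.38,0.042,-0.31],"turn": [0,0,0],"fingers": 0.4},{"delta_pos": [-0.43,0.042,-0.31],"turn": [0,0,0],"fingers": 0.4}]'

```text
clock: 6.6
position: [0.556, -0.0689, 0.3418]
ee_rot: [0.664, 0.747, 0.001, 0.001]
ft_force: [0.8, 0.2, -0.8]
grip_width: 0.75
grasp_force: 56.3
```

move_arm --plan '[{"delta_pos": [-0.06,0,0.02],"turn": [0,0,0],"fingers": 0.4},{"delta_pos": [-0.12,0,0.06],"turn": [0,0,0],"fingers": 0.4},{"delta_pos": [-0.164,0,0.12],"turn": [0,0,0],"fingers": 0.4},{"delta_pos": [-0.164,0,0.18],"turn": [0,0,0],"fingers": 0.4},{"delta_pos": [-0.164,0,0.2],"turn": [0,0,0],"fingers": 0.4},{"delta_pos": [-0.164,0,0.2],"turn": [0,0,0],"fingers": 0.4}]'

```text
clock: 7.35
position: [0.5745, -0.2296, 0.1389]
ee_rot: [0.664, 0.748, -0.0, -0.001]
ft_force: [0.6, 0.3, -1.8]
grip_width: 0.748
grasp_force: 56.3
```

Run:
```python
from h import *
o=get_obs();print(o['grip_width'],o['grasp_force'])
goal((.576,-.230,.056),96.7)
c=wristcam(); save('w4',c['color']); pickle.dump(c,open('w4.pkl','wb'))
```

```text
0.7481007264431065 56.310520065017045
clk 7.35 pos [ 0.5745 -0.2296  0.1389] dpos [-0.0007  0.0016  0.0829] turn [-0.0022 -0.0019  0.0012] j [ 0.82  0.48 -0.68  1.57  0.31  1.2   0.21] F [ 0.6  0.3 -1.8]
```

View pics/w4.png

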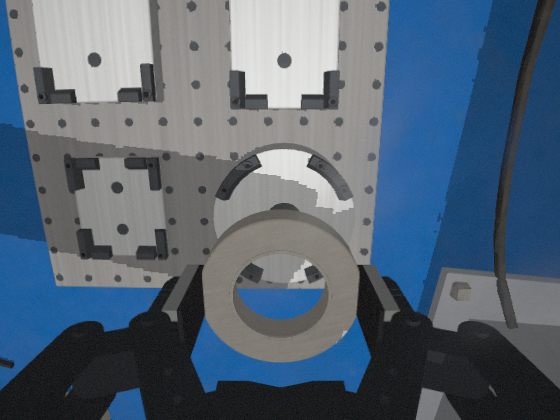

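w4: ring held level, centre about (281,286). Round nest centre about (284,213), with the other nest holes seen at (117,187), (122,229), (95,60) and (284,60).

Run:
```python
from h import *
c=pickle.load(open('w4.pkl','rb')); im=c['color']; P=cloud(c)
def circ(z,c0,rad,zr):
    m=(np.abs(P[...,2]-z)<zr)&(np.hypot(P[...,0]-c0[0],P[...,1]-c0[1])<rad)
    p=np.argwhere(m)[:,::-1]; w=plane(c,p,z)[:,:2]*1000
    return w.astype(np.float32)
w=circ(.144,(.575,-.23),.045,.006); print('ring',cv2.minEnclosingCircle(w),np.median(P[np.abs(P[...,2]-.144)<.006][:,2]),len(w))
w=circ(.045,(.576,-.23),.06,.004); print('nest seen part',cv2.minEnclosingCircle(w),w.min(0),w.max(0))
w=plane(c,[(214,213),(354,213),(284,143),(284,212)],.045); print(w.round(4))
print('tall holes',plane(c,[(117,187),(122,229)],.02).round(4),'long h',plane(c,[(284,60)],.035),'wide h',plane(c,[(95,60)],.03))
```

```text
ring ((574.58154296875, -225.12319946289062), 46.30588912963867) 0.14006928841044503 13512
nest seen part ((577.2078857421875, -228.9525146484375), 48.152984619140625) [ 529.0555  -276.41388] [ 623.37195 -181.70831]
[[ 0.5298 -0.2304  0.045 ]
 [ 0.622  -0.2193  0.045 ]
 [ 0.5703 -0.1793  0.045 ]
 [ 0.5758 -0.2242  0.045 ]]
tall holes [[ 0.4536 -0.2276  0.02  ]
 [ 0.4569 -0.2601  0.02  ]] long h [[ 0.56434898 -0.12978792  0.035     ]] wide h [[ 0.44378568 -0.14189836  0.03      ]]
```

move_arm --plan '[{"delta_pos": [0,0.002,0.04],"turn": [0,0,0],"fingers": 0.4},{"delta_pos": [0,0.002,0.065],"turn": [0,0,0],"fingers": 0.4},{"delta_pos": [0,0.002,0.078],"turn": [0,0,0],"fingers": 0.4},{"delta_pos": [0,0.002,0.083],"turn": [0,0,0],"fingers": 0.4},{"delta_pos": [0,0.002,0.083],"turn": [0,0,0],"fingers": 0.4}]'

```text
clock: 8.02
position: [0.5783, -0.2299, 0.0577]
ee_rot: [0.664, 0.748, 0.0, 0.001]
ft_force: [1.7, 0.2, -1.6]
grip_width: 0.751
grasp_force: 56.3
```

Run:
```python
from h import *
o=get_obs();print(o['grip_width'],o['grasp_force'])
goal((.5765,-.2295,.055),96.7)
```

```text
0.7507281457100332 56.30321984644979
clk 8.03 pos [ 0.5783 -0.2299  0.0577] dpos [ 0.0006 -0.0018  0.0027] turn [0.0015 0.0009 0.0011] j [ 0.79  0.57 -0.64  1.63  0.38  1.06  0.16] F [ 1.7  0.2 -1.6]
```

move_arm --plan '[{"delta_pos": [0,-0.001,0.002],"turn": [0,0,0],"fingers": 0.4},{"delta_pos": [0,-0.001,0.003],"turn": [0,0,0],"fingers": 0.4},{"delta_pos": [0,-0.001,0.003],"turn": [0,0,0],"fingers": 0.4}]'

```text
clock: 8.4
position: [0.5782, -0.23, 0.057]
ee_rot: [0.664, 0.748, 0.0, 0.002]
ft_force: [-6.7, 3.1, 20.5]
grip_width: 0.753
grasp_force: 58.6
```

move_arm --plan '[{"delta_pos": [0,0,-0.002],"turn": [0,0,0],"fingers": 0.4},{"delta_pos": [0,0,-0.002],"turn": [0,0,0],"fingers": 0.1},{"delta_pos": [0,0,-0.002],"turn": [0,0,0],"fingers": 0.0},{"delta_pos": [0,0,-0.002],"turn": [0,0,0],"fingers": 0.0},{"delta_pos": [0,0,-0.02],"turn": [0,0,0],"fingers": 0.0},{"delta_pos": [0,0,-0.08],"turn": [0,0,0],"fingers": 0.0},{"delta_pos": [0,0,-0.13],"turn": [0,0,0],"fingers": 0.0},{"delta_pos": [0,0,-0.15],"turn": [0,0,0],"fingers": 0.0},{"delta_pos": [0,0,-0.15],"turn": [0,0,0],"fingers": 0.0}]'

```text
clock: 9.52
position: [0.5772, -0.2299, 0.2051]
ee_rot: [0.664, 0.748, 0.0, 0.001]
ft_force: [-0.4, -0.1, -0.5]
grip_width: 0.998
grasp_force: 0.0
```

```bash
cat > chk.py <<'E'
from h import *
def tops(c,S):
    P=cloud(c)
    for n,(x,y),z in S:
        m=(np.abs(P[...,2]-z)<.0045)&(np.hypot(P[...,0]-x,P[...,1]-y)<.055)
        q=P[m]
        A=np.c_[q[:,:2]-[x,y],np.ones(len(q))]; s=np.linalg.lstsq(A,q[:,2],rcond=None)[0]
        px=np.argwhere(m)[:,::-1]; w=plane(c,px,z)[:,:2]*1000; w=w.astype(np.float32)
        print(n,len(q),'top z',np.median(q[:,2]).round(4),'slope',s[:2].round(3),'circ',np.round(cv2.minEnclosingCircle(w)[0],1),round(cv2.minEnclosingCircle(w)[1],1),'rect',cv2.minAreaRect(w))
E
python3 - <<'E'
from chk import *
o=get_obs(); print(o['position'],o['grip_width'])
c=wristcam(); save('w5',c['color']); pickle.dump(c,open('w5.pkl','wb'))
tops(c,(('ring',(.577,-.229),.06),))
goal((.438,.197,.35),110.6)
E
```

```text
[ 0.5772355  -0.2299352   0.20513381] 0.9981536015918049
ring 3578 top z 0.0584 slope [ 0.    -0.001] circ [ 577.4 -230.5] 33.9 rect ((577.5606689453125, -230.78717041015625), (66.91212463378906, 66.71134948730469), 6.788161754608154)
clk 9.57 pos [ 0.5764 -0.2299  0.2032] dpos [ 0.4401 -0.0872 -0.1469] turn [-1.000e-04  4.000e-04 -2.416e-01] j [ 0.83  0.43 -0.69  1.5   0.28  1.31  0.23] F [-0.4  0.2 -1.2]
```

View pics/w5.png

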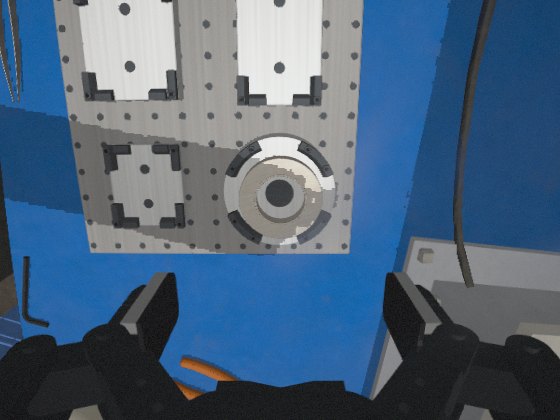

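w5: the ring lies flat in the round nest, with pixel centre (280,193). Measured centre is (577.4,-230.5) and slope ~0. It is home. Next is the long insert.

move_arm --plan '[{"delta_pos": [0,0,-0.06],"turn": [0,0,0],"fingers": 0},{"delta_pos": [0,0,-0.12],"turn": [0,0,0],"fingers": 0},{"delta_pos": [0.05,-0.01,-0.15],"turn": [0,0,-0.05],"fingers": 0},{"delta_pos": [0.11,-0.02,-0.15],"turn": [0,0,-0.1],"fingers": 0},{"delta_pos": [0.17,-0.03,-0.15],"turn": [0,0,-0.15],"fingers": 0},{"delta_pos": [0.23,-0.04,-0.15],"turn": [0,0,-0.2],"fingers": 0},{"delta_pos": [0.29,-0.05,-0.15],"turn": [0,0,-0.242],"fingers": 0},{"delta_pos": [0.35,-0.06,-0.15],"turn": [0,0,-0.242],"fingers": 0},{"delta_pos": [0.4,-0.07,-0.15],"turn": [0,0,-0.242],"fingers": 0},{"delta_pos": [0.44,-0.087,-0.15],"turn": [0,0,-0.242],"fingers": 0},{"delta_pos": [0.44,-0.087,-0.09],"turn": [0,0,-0.242],"fingers": 0},{"delta_pos": [0.44,-0.087,-0.03],"turn": [0,0,-0.242],"fingers": 0}]'

```text
clock: 11.08
position: [0.4377, 0.1967, 0.2306]
ee_rot: [0.569, 0.822, -0.0, 0.0]
ft_force: [1.7, -0.6, -0.9]
grip_width: 1.0
grasp_force: 0.0
```

move_arm --plan '[{"delta_pos": [0,0,0.06],"turn": [0,0,0],"fingers": 0},{"delta_pos": [0,0,0.11],"turn": [0,0,0],"fingers": 0},{"delta_pos": [0,0,0.11],"turn": [0,0,0],"fingers": 0}]'

```text
clock: 11.45
position: [0.4353, 0.1957, 0.1196]
ee_rot: [0.569, 0.823, -0.003, -0.003]
ft_force: [0.1, -0.8, 1.5]
grip_width: 1.002
grasp_force: 0.0
```

```bash
cat > look.py <<'E'
from parts import *
def look(n,p,h,yaw,zt):
    goal((*p,zt),yaw); c=wristcam(); pickle.dump(c,open('wl.pkl','wb'))
    d=(np.array((*p,h))@c['R'].T+c['t']); u=c['cx']+c['fx']*d[0]/d[2]; v=c['cy']+c['fy']*d[1]/d[2]
    parts(c,((n,(u,v),h),)); return c
E
sed -i '/^for n,h,z/,+1d' parts.py
python3 -c "
from look import *
look('long',(.438,.198),.025,110.6,.017)"
```

```text
clk 11.45 pos [0.4353 0.1957 0.1196] dpos [0.001  0.0042 0.1026] turn [-0.0085 -0.0019  0.0014] j [ 0.42  0.27 -1.03  1.94  0.26  1.08 -0.36] F [ 0.1 -0.8  1.5]
part long [436.4 198.6] [39.7 79.9] y-axis yaw off y 20.4 z 0.0243 5023
```

move_arm --force 80 --plan '[{"delta_pos": [0.002,0.002,0.06],"turn": [0,0,0],"fingers": 0},{"delta_pos": [0.002,0.002,0.09],"turn": [0,0,0],"fingers": 0},{"delta_pos": [0.002,0.002,0.102],"turn": [0,0,0],"fingers": 0},{"delta_pos": [0.002,0.002,0.102],"turn": [0,0,0],"fingers": 0.3},{"delta_pos": [0.002,0.002,0.102],"turn": [0,0,0],"fingers": 0.8},{"delta_pos": [0.002,0.002,0.102],"turn": [0,0,0],"fingers": 0.8},{"delta_pos": [0.002,0.002,0.102],"turn": [0,0,0],"fingers": 0.8},{"delta_pos": [0.002,0.002,0.102],"turn": [0,0,0],"fingers": 0.8},{"delta_pos": [0.002,0.002,0.102],"turn": [0,0,0],"fingers": 0.8},{"delta_pos": [0.002,0.002,0.085],"turn": [0,0,0],"fingers": 0.8},{"delta_pos": [0.002,0.002,0.085],"turn": [0,0,0],"fingers": 0.8}]'

```text
clock: 12.88
position: [0.4407, 0.1998, 0.04]
ee_rot: [0.569, 0.822, 0.001, 0.001]
ft_force: [0.8, -0.6, -5.4]
grip_width: 0.44
grasp_force: 83.4
```

```bash
python3 -c "
from h import *
goal((.561,-.106,.34),96.7)"
```

```text
clk 12.88 pos [0.4407 0.1998 0.04  ] dpos [-0.3287  0.0059 -0.2999] turn [3.000e-03 1.000e-04 2.427e-01] j [ 0.32  0.41 -0.95  2.    0.42  0.94 -0.48] F [ 0.8 -0.6 -5.4]
```

move_arm --plan '[{"delta_pos": [0,0,-0.06],"turn": [0,0,0],"fingers": 0.8},{"delta_pos": [0,0,-0.12],"turn": [0,0,0],"fingers": 0.8},{"delta_pos": [0,0,-0.18],"turn": [0,0,0],"fingers": 0.8},{"delta_pos": [0,0,-0.24],"turn": [0,0,0],"fingers": 0.8},{"delta_pos": [0,0.006,-0.3],"turn": [0,0,0.02],"fingers": 0.8},{"delta_pos": [-0.05,0.006,-0.32],"turn": [0,0,0.08],"fingers": 0.8},{"delta_pos": [-0.1,0.006,-0.32],"turn": [0,0,0.14],"fingers": 0.8},{"delta_pos": [-0.15,0.006,-0.32],"turn": [0,0,0.2],"fingers": 0.8},{"delta_pos": [-0.2,0.006,-0.32],"turn": [0,0,0.243],"fingers": 0.8},{"delta_pos": [-0.25,0.006,-0.32],"turn": [0,0,0.243],"fingers": 0.8},{"delta_pos": [-0.3,0.006,-0.3],"turn": [0,0,0.243],"fingers": 0.8},{"delta_pos": [-0.329,0.006,-0.25],"turn": [0,0,0.243],"fingers": 0.8}]'

```text
clock: 14.38
position: [0.5625, -0.1095, 0.2887]
ee_rot: [0.666, 0.746, 0.001, 0.002]
ft_force: [0.8, 0.3, -6.2]
grip_width: 0.446
grasp_force: 84.3
```

move_arm --plan '[{"delta_pos": [0,0,0.06],"turn": [0,0,0],"fingers": 0.8},{"delta_pos": [0,0,0.12],"turn": [0,0,0],"fingers": 0.8},{"delta_pos": [0,0,0.15],"turn": [0,0,0],"fingers": 0.8},{"delta_pos": [0,0,0.15],"turn": [0,0,0],"fingers": 0.8},{"delta_pos": [0,0,0.15],"turn": [0,0,0],"fingers": 0.8}]'

```text
clock: 15.0
position: [0.562, -0.1063, 0.14]
ee_rot: [0.665, 0.747, 0.001, 0.001]
ft_force: [-0.7, 0.3, -4.6]
grip_width: 0.443
grasp_force: 84.2
```

```bash
cat > held.py <<'E'
from h import *
import sys
def held(hgt,goalp,zf,yaw=96.7):
    o=get_obs(); c=wristcam(); pickle.dump(c,open('wl.pkl','wb')); P=cloud(c); R=Ro.from_quat(o['ee_rot']); Q=R.inv().apply((P-o['position']).reshape(-1,3)).reshape(P.shape)
    m=(np.abs(Q[...,0])<.05)&(np.abs(Q[...,1])<.017)&(Q[...,2]<.004)&(Q[...,2]>-.04)&(c['range_z']>.06)
    q=Q[m]; z=np.percentile(q[:,2],[10,25,50,75]); k=np.abs(q[:,2]-np.percentile(q[:,2],25))<.003
    m2=q[k]; A=np.c_[m2[:,:2],np.ones(len(m2))]; s=np.linalg.lstsq(A,m2[:,2],rcond=None)[0]
    top=np.percentile(m2[:,2],40); print('n',len(m2),'z pct',z.round(4),'top tool z',top.round(4),'slope',s[:2].round(3),'x-extent',np.percentile(m2[:,0],[.5,99.5]).round(4))
    off=hgt+top # bottom below TCP
    print('bottom below TCP',off.round(4)); goal((*goalp,zf+off),yaw)
    print('grip',o['grip_width'],o['grasp_force'])
E
python3 -c "
from held import *
held(.025,(.561,-.106),.035)"
```

```text
n 9857 z pct [-0.002  -0.0016 -0.0012 -0.0008] top tool z -0.0014 slope [-0. -0.] x-extent [-0.0392  0.0401]
bottom below TCP 0.0236
clk 15.05 pos [ 0.5622 -0.1064  0.1403] dpos [ 0.0006 -0.0014  0.0817] turn [0.0027 0.001  0.0001] j [ 0.77  0.41 -0.81  1.7   0.32  1.17 -0.01] F [-0.  -0.1 -5. ]
grip 0.4426614107721308 84.16787981987
```

move_arm --plan '[{"delta_pos": [0,-0.001,0.045],"turn": [0,0,0],"fingers": 0.8},{"delta_pos": [0,-0.001,0.068],"turn": [0,0,0],"fingers": 0.8},{"delta_pos": [0,-0.001,0.078],"turn": [0,0,0],"fingers": 0.8},{"delta_pos": [0,-0.001,0.081],"turn": [0,0,0],"fingers": 0.8},{"delta_pos": [0,-0.001,0.082],"turn": [0,0,0],"fingers": 0.8},{"delta_pos": [0,-0.001,0.082],"turn": [0,0,0],"fingers": 0.8}]'

```text
clock: 15.8
position: [0.5609, -0.1065, 0.058]
ee_rot: [0.665, 0.747, 0.0, 0.001]
ft_force: [-3.0, 0.3, 6.6]
grip_width: 0.446
grasp_force: 85.6
```

Contact at the expected height, so I release slowly and rise.

move_arm --plan '[{"delta_pos": [0,0,0],"turn": [0,0,0],"fingers": 0.5},{"delta_pos": [0,0,0],"turn": [0,0,0],"fingers": 0.35},{"delta_pos": [0,0,0],"turn": [0,0,0],"fingers": 0.25},{"delta_pos": [0,0,0],"turn": [0,0,0],"fingers": 0.25},{"delta_pos": [0,0,-0.05],"turn": [0,0,0],"fingers": 0.1},{"delta_pos": [0,0,-0.11],"turn": [0,0,0],"fingers": 0.0},{"delta_pos": [0,0,-0.17],"turn": [0,0,0],"fingers": 0.0},{"delta_pos": [0,0,-0.23],"turn": [0,0,0],"fingers": 0.0},{"delta_pos": [0,0,-0.28],"turn": [0,0,0],"fingers": 0.0},{"delta_pos": [0,0,-0.28],"turn": [0,0,0],"fingers": 0.0}]'

```text
clock: 17.05
position: [0.5615, -0.106, 0.3403]
ee_rot: [0.664, 0.747, 0.002, 0.003]
ft_force: [0.0, -0.3, -0.7]
grip_width: 0.997
grasp_force: 0.0
```

```bash
python3 -c "
from chk import *
c=wristcam(); save('w6',c['color'])
tops(c,(('long',(.561,-.106),.06),('ring',(.577,-.23),.06)))
goal((.598,.232,.34),77.7)"
```

```text
long 1680 top z 0.0593 slope [ 0.002 -0.001] circ [ 560.9 -106.3] 43.4 rect ((560.7752075195312, -106.10403442382812), (39.894264221191406, 80.15904235839844), 6.662598609924316)
ring 1398 top z 0.0585 slope [-0.    -0.001] circ [ 577.8 -229.9] 34.6 rect ((577.3705444335938, -230.38343811035156), (66.39430236816406, 67.38836669921875), 6.619251251220703)
clk 17.10 pos [ 0.5607 -0.1062  0.3377] dpos [ 0.3316  0.0766 -0.0025] turn [0.0029 0.0007 0.3318] j [ 0.8   0.28 -0.86  1.42  0.21  1.54  0.07] F [ 0.3  0.1 -0.6]
```

move_arm --plan '[{"delta_pos": [0.05,0.012,-0.005],"turn": [0,0,0.05],"fingers": 0},{"delta_pos": [0.11,0.025,-0.005],"turn": [0,0,0.15],"fingers": 0},{"delta_pos": [0.17,0.04,-0.005],"turn": [0,0,0.25],"fingers": 0},{"delta_pos": [0.23,0.05,-0.005],"turn": [0,0,0.33],"fingers": 0},{"delta_pos": [0.29,0.065,-0.005],"turn": [0,0,0.332],"fingers": 0},{"delta_pos": [0.332,0.077,0.02],"turn": [0,0,0.332],"fingers": 0},{"delta_pos": [0.332,0.077,0.08],"turn": [0,0,0.332],"fingers": 0},{"delta_pos": [0.332,0.077,0.14],"turn": [0,0,0.332],"fingers": 0},{"delta_pos": [0.332,0.077,0.2],"turn": [0,0,0.332],"fingers": 0},{"delta_pos": [0.332,0.077,0.2],"turn": [0,0,0.332],"fingers": 0},{"delta_pos": [0.332,0.077,0.2],"turn": [0,0,0.332],"fingers": 0}]'

```text
clock: 18.48
position: [0.5983, 0.2329, 0.1381]
ee_rot: [0.779, 0.627, 0.001, -0.0]
ft_force: [0.3, -0.4, 0.3]
grip_width: 1.001
grasp_force: 0.0
```

```bash
python3 -c "
from look import *
look('tall',(.598,.232),.04,77.7,.022)"
```

```text
clk 18.48 pos [0.5983 0.2329 0.1381] dpos [-0.0011 -0.0002  0.1161] turn [ 0.001  -0.0013 -0.0001] j [ 0.17  0.59 -0.85  1.5   0.45  1.25 -0.95] F [ 0.3 -0.4  0.3]
part tall [599.  230.6] [39.6 50.2] y-axis yaw off y -12.3 z 0.0393 3055
```

move_arm --force 80 --plan '[{"delta_pos": [-0.002,0.001,0.06],"turn": [0,0,0],"fingers": 0},{"delta_pos": [-0.002,0.001,0.1],"turn": [0,0,0],"fingers": 0},{"delta_pos": [-0.002,0.001,0.116],"turn": [0,0,0],"fingers": 0},{"delta_pos": [-0.002,0.001,0.116],"turn": [0,0,0],"fingers": 0.3},{"delta_pos": [-0.002,0.001,0.116],"turn": [0,0,0],"fingers": 0.8},{"delta_pos": [-0.002,0.001,0.116],"turn": [0,0,0],"fingers": 0.8},{"delta_pos": [-0.002,0.001,0.116],"turn": [0,0,0],"fingers": 0.8},{"delta_pos": [-0.002,0.001,0.116],"turn": [0,0,0],"fingers": 0.8},{"delta_pos": [-0.002,0.001,0.116],"turn": [0,0,0],"fingers": 0.8},{"delta_pos": [-0.002,0.001,0.1],"turn": [0,0,0],"fingers": 0.8},{"delta_pos": [-0.002,0.001,0.1],"turn": [0,0,0],"fingers": 0.8}]'

```text
clock: 19.9
position: [0.5991, 0.2304, 0.038]
ee_rot: [0.779, 0.627, 0.001, 0.0]
ft_force: [-0.6, 0.2, -7.1]
grip_width: 0.457
grasp_force: 81.9
```

```bash
python3 -c "
from h import *
goal((.598,.231,.34),96.7);goal((.455,-.244,.34),96.7)"
```

```text
clk 19.90 pos [0.5991 0.2304 0.038 ] dpos [ 0.0007 -0.0006 -0.302 ] turn [ 0.0022 -0.0007 -0.3321] j [ 0.14  0.69 -0.79  1.58  0.53  1.1  -1.  ] F [-0.6  0.2 -7.1]
clk 19.90 pos [0.5991 0.2304 0.038 ] dpos [-0.4939 -0.0389 -0.3026] turn [ 0.0022 -0.0007 -0.3321] j [ 0.14  0.69 -0.79  1.58  0.53  1.1  -1.  ] F [-0.6  0.2 -7.1]
```

move_arm --plan '[{"delta_pos": [0,0,-0.06],"turn": [0,0,0],"fingers": 0.8},{"delta_pos": [0,0,-0.12],"turn": [0,0,0],"fingers": 0.8},{"delta_pos": [0,0,-0.18],"turn": [0,0,0],"fingers": 0.8},{"delta_pos": [0,0,-0.24],"turn": [0,0,0],"fingers": 0.8},{"delta_pos": [-0.02,0,-0.3],"turn": [0,0,-0.05],"fingers": 0.8},{"delta_pos": [-0.08,-0.006,-0.31],"turn": [0,0,-0.1],"fingers": 0.8},{"delta_pos": [-0.14,-0.011,-0.31],"turn": [0,0,-0.15],"fingers": 0.8},{"delta_pos": [-0.2,-0.016,-0.31],"turn": [0,0,-0.2],"fingers": 0.8},{"delta_pos": [-0.26,-0.02,-0.31],"turn": [0,0,-0.25],"fingers": 0.8},{"delta_pos": [-0.32,-0.025,-0.31],"turn": [0,0,-0.3],"fingers": 0.8},{"delta_pos": [-0.38,-0.03,-0.31],"turn": [0,0,-0.332],"fingers": 0.8},{"delta_pos": [-0.43,-0.034,-0.31],"turn": [0,0,-0.332],"fingers": 0.8}]'

```text
clock: 21.4
position: [0.4719, -0.185, 0.3462]
ee_rot: [0.665, 0.747, -0.001, 0.0]
ft_force: [0.2, 0.2, -6.2]
grip_width: 0.454
grasp_force: 84.4
```

```bash
python3 -c "
from h import *
goal((.455,-.244,.14),96.7)"
```

```text
clk 21.40 pos [ 0.4719 -0.185   0.3462] dpos [-0.0565 -0.0235  0.2062] turn [-0.0007  0.001  -0.0008] j [ 1.05  0.09 -0.81  1.56  0.07  1.52  0.35] F [ 0.2  0.2 -6.2]
```

move_arm --plan '[{"delta_pos": [-0.057,-0.023,0.02],"turn": [0,0,0],"fingers": 0.8},{"delta_pos": [-0.057,-0.023,0.08],"turn": [0,0,0],"fingers": 0.8},{"delta_pos": [-0.057,-0.023,0.14],"turn": [0,0,0],"fingers": 0.8},{"delta_pos": [-0.057,-0.023,0.2],"turn": [0,0,0],"fingers": 0.8},{"delta_pos": [-0.057,-0.023,0.206],"turn": [0,0,0],"fingers": 0.8},{"delta_pos": [-0.057,-0.023,0.206],"turn": [0,0,0],"fingers": 0.8},{"delta_pos": [-0.057,-0.023,0.206],"turn": [0,0,0],"fingers": 0.8}]'

```text
clock: 22.28
position: [0.4587, -0.2427, 0.1428]
ee_rot: [0.665, 0.747, 0.0, 0.002]
ft_force: [-0.6, 0.1, -6.4]
grip_width: 0.451
grasp_force: 84.6
```

```bash
python3 -c "
from held import *
held(.04,(.455,-.244),.020)"
```

```text
n 7676 z pct [-0.0171 -0.0167 -0.016  -0.0057] top tool z -0.0167 slope [0.003 0.002] x-extent [-0.0253  0.0248]
bottom below TCP 0.0233
clk 22.32 pos [ 0.4585 -0.2426  0.1426] dpos [-0.0007 -0.0039  0.0993] turn [0.0027 0.0026 0.    ] j [ 1.06  0.26 -0.75  1.83  0.2   1.12  0.36] F [ 1.1  0.6 -6.3]
grip 0.45109829449127475 84.6101438999176
```

move_arm --plan '[{"delta_pos": [-0.001,-0.003,0.05],"turn": [0,0,0],"fingers": 0.8},{"delta_pos": [-0.001,-0.003,0.08],"turn": [0,0,0],"fingers": 0.8},{"delta_pos": [-0.001,-0.003,0.088],"turn": [0,0,0],"fingers": 0.8},{"delta_pos": [-0.001,-0.003,0.088],"turn": [0,0,0],"fingers": 0.8}]'

```text
clock: 22.82
position: [0.4552, -0.2437, 0.0535]
ee_rot: [0.665, 0.747, 0.0, 0.001]
ft_force: [-0.7, 0.4, -5.4]
grip_width: 0.456
grasp_force: 84.6
```

```bash
python3 -c "
from h import *
goal((.455,-.244,.0433),96.7)"
```

```text
clk 22.82 pos [ 0.4552 -0.2437  0.0535] dpos [-0.0002 -0.0002  0.0102] turn [0.0012 0.0009 0.    ] j [ 1.02  0.38 -0.71  1.91  0.3   0.95  0.29] F [-0.7  0.4 -5.4]
```

move_arm --plan '[{"delta_pos": [0,0,0.006],"turn": [0,0,0],"fingers": 0.8},{"delta_pos": [0,0,0.009],"turn": [0,0,0],"fingers": 0.8},{"delta_pos": [0,0,0.0105],"turn": [0,0,0],"fingers": 0.8},{"delta_pos": [0,0,0.0105],"turn": [0,0,0],"fingers": 0.8}]'

```text
clock: 23.32
position: [0.4546, -0.2437, 0.0427]
ee_rot: [0.665, 0.747, -0.0, 0.0]
ft_force: [-3.4, 1.0, 3.9]
grip_width: 0.452
grasp_force: 86.0
```

move_arm --plan '[{"delta_pos": [0,0,0],"turn": [0,0,0],"fingers": 0.5},{"delta_pos": [0,0,0],"turn": [0,0,0],"fingers": 0.35},{"delta_pos": [0,0,0],"turn": [0,0,0],"fingers": 0.25},{"delta_pos": [0,0,0],"turn": [0,0,0],"fingers": 0.25},{"delta_pos": [0,0,-0.05],"turn": [0,0,0],"fingers": 0.1},{"delta_pos": [0,0,-0.11],"turn": [0,0,0],"fingers": 0.0},{"delta_pos": [0,0,-0.17],"turn": [0,0,0],"fingers": 0.0},{"delta_pos": [0,0,-0.23],"turn": [0,0,0],"fingers": 0.0},{"delta_pos": [0,0,-0.3],"turn": [0,0,0],"fingers": 0.0},{"delta_pos": [0,0,-0.3],"turn": [0,0,0],"fingers": 0.0}]'

```text
clock: 24.58
position: [0.4558, -0.2436, 0.3462]
ee_rot: [0.664, 0.747, 0.0, 0.003]
ft_force: [0.9, -0.6, -1.1]
grip_width: 0.998
grasp_force: 0.0
```

```bash
python3 -c "
from chk import *
c=wristcam()
tops(c,(('tall',(.455,-.244),.06),('long',(.561,-.106),.06),('ring',(.577,-.23),.06)))
goal((.585,.06,.36),75.5)
for s in (12,-12):
  D=Ro.from_euler('z',75.5,degrees=True)*Ro.from_euler('x',180,degrees=True)*Ro.from_euler('xy',(0,s),degrees=True)
  print(s,'tool -z (hand direction) in world',(-D.as_matrix()[:,2]).round(3),'close axis',D.as_matrix()[:,1].round(3))
"
```

```text
tall 1027 top z 0.0593 slope [-0.002 -0.004] circ [ 454.3 -243.9] 30.7 rect ((454.34686279296875, -243.70175170898438), (39.874019622802734, 50.12797927856445), 6.719040393829346)
long 2092 top z 0.0592 slope [0.004 0.   ] circ [ 559.8 -107.2] 43.5 rect ((559.4983520507812, -107.09610748291016), (41.32939147949219, 79.08677673339844), 6.84739875793457)
ring 1651 top z 0.0583 slope [-0.    -0.001] circ [ 576.1 -230.6] 34.5 rect ((576.5017700195312, -230.79946899414062), (66.3984603881836, 67.6679458618164), 15.257369041442871)
clk 24.62 pos [ 0.4553 -0.2436  0.3446] dpos [ 0.2864  0.1643 -0.0158] turn [0.0039 0.0025 0.3701] j [ 1.12  0.11 -0.78  1.54  0.08  1.51  0.46] F [-0.4  0.3  0.3]
12 tool -z (hand direction) in world [-0.052 -0.201  0.978] close axis [ 0.968 -0.25   0.   ]
-12 tool -z (hand direction) in world [0.052 0.201 0.978] close axis [ 0.968 -0.25   0.   ]
```

Three parts are home. Before reaching next to the conduit I estimate the arm geometry by fitting the logged joint angles and poses, to check that wrist and forearm clear it.

```bash
cat > fk.py <<'E'
from h import *
from scipy.optimize import least_squares
J=[[1.135,.332,-.065,1.46,.022,1.35,-.088],[.75,.04,-.48,1.46,.02,1.65,.1],[.03,.34,-.93,1.17,.28,1.76,-.82],[-.02,.5,-.9,1.68,.42,1.17,-.91],[-.07,.61,-.83,1.74,.52,1.03,-.98],[.82,.48,-.68,1.57,.31,1.2,.21],[.42,.27,-1.03,1.94,.26,1.08,-.36],[.77,.41,-.81,1.7,.32,1.17,-.01],[.17,.59,-.85,1.5,.45,1.25,-.95],[1.05,.09,-.81,1.56,.07,1.52,.35],[1.02,.38,-.71,1.91,.3,.95,.29]]
X=[[.251,-.573,.242],[.4606,-.1814,.4121],[.498,.309,.4326],[.4645,.3537,.12],[.4641,.355,.0308],[.5745,-.2296,.1389],[.4353,.1957,.1196],[.5622,-.1064,.1403],[.5983,.2329,.1381],[.4719,-.185,.3462],[.4552,-.2437,.0535]]
z=np.array([0,0,1.]);x=np.array([1.,0,0])
def pts(p,q,s):
    hs,a,b,d,e,f=p
    R=Ro.from_euler('ZYZ',[-q[0],q[1],s[0]*q[2]]); o=np.array([0,0,hs]); el=o+R.apply(a*z+e*x)
    R=R*Ro.from_euler('YZ',[q[3],s[1]*q[4]]); w=el+R.apply(b*z)- (R*Ro.from_euler('Z',[-s[1]*q[4]])).apply(f*x).ravel()
    R=R*Ro.from_euler('Y',q[5]); return o,el,w,w+R.apply(d*z)
if __name__=='__main__':
  for s in((1,1),(1,-1),(-1,1),(-1,-1)):
    r=least_squares(lambda p:np.concatenate([pts(p,q,s)[3]-xx for q,xx in zip(J,X)]),[.3,.4,.4,.3,0,0]); print(s,r.x.round(3),np.sqrt((r.fun**2).mean()).round(4))
    if np.abs(r.fun).max()<.02:
      for i in(4,8,10): print([np.round(t,3) for t in pts(r.x,J[i],s)])
E
python3 fk.py
```

```text
(1, 1) [ 0.679  1.834  0.557  1.912 -0.755 -0.325] 0.1657
(1, -1) [-0.807  0.741  0.535 -0.668 -0.465 -0.237] 0.1386
(-1, 1) [-0.136  0.46   0.493 -0.057 -0.019 -0.007] 0.0131
(-1, -1) [-0.358  0.553  0.495 -0.185 -0.044 -0.014] 0.0152
```

```bash
python3 -c "
from h import *
goal((.56,0,.34),75.5,(0,20))"
```

```text
clk 24.62 pos [ 0.4553 -0.2436  0.3446] dpos [0.2297 0.1324 0.0043] turn [-0.0607  0.3476  0.367 ] j [ 1.12  0.11 -0.78  1.54  0.08  1.51  0.46] F [-0.4  0.3  0.3]
```

move_arm --plan '[{"delta_pos": [0.04,0.02,0],"turn": [-0.01,0.06,0.06],"fingers": 0},{"delta_pos": [0.08,0.045,0],"turn": [-0.02,0.12,0.13],"fingers": 0},{"delta_pos": [0.12,0.07,0],"turn": [-0.03,0.18,0.2],"fingers": 0},{"delta_pos": [0.16,0.1,0],"turn": [-0.045,0.25,0.26],"fingers": 0},{"delta_pos": [0.2,0.12,0],"turn": [-0.055,0.31,0.33],"fingers": 0},{"delta_pos": [0.23,0.132,0.004],"turn": [-0.061,0.348,0.367],"fingers": 0},{"delta_pos": [0.23,0.132,0.004],"turn": [-0.061,0.348,0.367],"fingers": 0},{"delta_pos": [0.23,0.132,0.004],"turn": [-0.061,0.348,0.367],"fingers": 0}]'

```text
clock: 25.62
position: [0.5582, -0.0004, 0.3368]
ee_rot: [0.779, 0.602, 0.136, -0.109]
ft_force: [0.0, 0.3, -0.5]
grip_width: 0.999
grasp_force: 0.0
```

```bash
python3 -c "
from h import *
goal((.56,0,.34),75.5,(0,20))
s=camera('side');pickle.dump(s,open('s3.pkl','wb'));save('s3',s['color'])"
```

```text
clk 25.62 pos [ 5.582e-01 -4.000e-04  3.368e-01] dpos [ 0.0019  0.0016 -0.0027] turn [-0.0048 -0.0013 -0.002 ] j [ 0.89  0.22 -0.89  1.52 -0.18  1.4  -0.21] F [ 0.   0.3 -0.5]
```

View pics/s3.png

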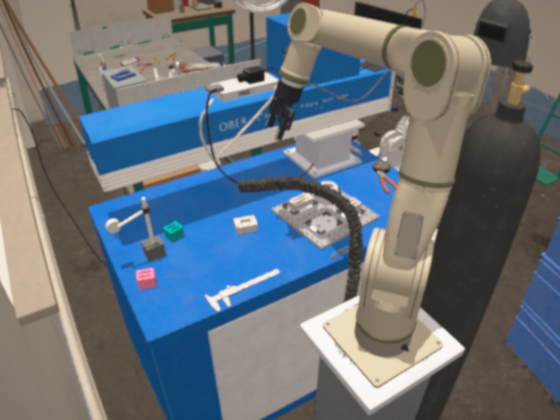

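```bash
python3 -c "
from h import *
P=cloud(pickle.load(open('s3.pkl','rb')))
for u,v in((302,24),(432,62),(360,45),(345,55),(330,45),(295,65),(283,100)): print(u,v,P[v,u].round(3))
"
```

```text
302 24 [ 0.506 -0.064  0.665]
432 62 [ 0.033 -0.034  0.712]
360 45 [ 0.271 -0.064  0.673]
345 55 [ 0.716 -0.383  0.469]
330 45 [ 0.393 -0.073  0.638]
295 65 [ 0.512 -0.049  0.554]
283 100 [ 0.534 -0.025  0.449]
```

The wrist stands at z≈0.665, which is 0.33 above the TCP, so it clears the conduit when lowered. I descend on the −y side, leaned away, and slide in along the insert.

```bash
python3 -c "
from h import *
goal((.561,.011,.12),75.5,(0,20))"
```

```text
clk 25.68 pos [ 0.5584 -0.0007  0.3371] dpos [-0.0633  0.0006  0.208 ] turn [-0.0042 -0.0014 -0.0025] j [ 0.9   0.22 -0.89  1.52 -0.18  1.41 -0.21] F [ 0.3  0.4 -0.4]
```

move_arm --plan '[{"delta_pos": [-0.015,0,0.05],"turn": [0,0,0],"fingers": 0},{"delta_pos": [-0.03,0,0.1],"turn": [0,0,0],"fingers": 0},{"delta_pos": [-0.046,0,0.15],"turn": [0,0,0],"fingers": 0},{"delta_pos": [-0.063,0,0.208],"turn": [0,0,0],"fingers": 0},{"delta_pos": [-0.063,0,0.208],"turn": [0,0,0],"fingers": 0},{"delta_pos": [-0.063,0,0.208],"turn": [0,0,0],"fingers": 0}]'

```text
clock: 26.42
position: [0.562, 0.0122, 0.123]
ee_rot: [0.779, 0.602, 0.138, -0.108]
ft_force: [0.3, 0.1, 0.8]
grip_width: 1.002
grasp_force: 0.0
```

```bash
python3 -c "
from look import *
c=look('wide',(.583,.096),.03,75.5,.15); save('w7',c['color'])
goal((.561,.011,.021),75.5,(0,20))"
```

```text
clk 26.43 pos [0.562  0.0122 0.123 ] dpos [ 0.0904 -0.0008  0.0044] turn [-0.0019 -0.3517 -0.001 ] j [ 0.81  0.41 -0.85  1.8  -0.05  0.98 -0.21] F [0.3 0.1 0.8]
part wide [582.7  92.9] [49.1 69.2] y-axis yaw off y -14.9 z 0.0292 5528
clk 26.48 pos [0.5625 0.0122 0.1235] dpos [-0.0367 -0.0011  0.0958] turn [-0.0002 -0.0024 -0.0009] j [ 0.81  0.41 -0.85  1.8  -0.05  0.98 -0.21] F [ 0.8 -0.5  0.7]
```

View pics/w7.png

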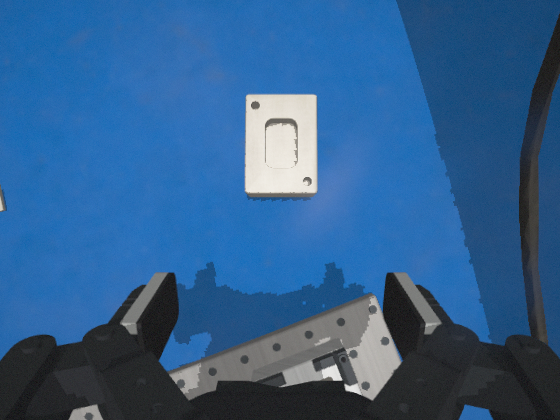

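w7: insert_wide at (281,146), long axis up the picture, between the open jaws and clear of the conduit.

move_arm --force 90 --plan '[{"delta_pos": [-0.018,-0.001,0.05],"turn": [0,0,0],"fingers": 0},{"delta_pos": [-0.032,-0.001,0.085],"turn": [0,0,0],"fingers": 0},{"delta_pos": [-0.036,-0.001,0.096],"turn": [0,0,0],"fingers": 0},{"delta_pos": [-0.036,-0.001,0.096],"turn": [0,0,0],"fingers": 0},{"delta_pos": [-0.036,-0.001,0.096],"turn": [0,0,0],"fingers": 0}]'

```text
clock: 27.1
position: [0.5608, 0.0121, 0.0204]
ee_rot: [0.779, 0.603, 0.138, -0.107]
ft_force: [0.4, 0.6, 0.8]
grip_width: 1.0
grasp_force: 0.0
```

```bash
python3 -c "
from h import *
goal((.580,.0815,.021),75.3,(0,20))"
```

```text
clk 27.10 pos [0.5608 0.0121 0.0204] dpos [0.0679 0.0012 0.0242] turn [-0.002  -0.0022  0.0026] j [ 0.75  0.55 -0.78  1.87  0.05  0.79 -0.22] F [0.4 0.6 0.8]
```

move_arm --force 90 --plan '[{"delta_pos": [0.025,0.001,0.009],"turn": [0,0,0],"fingers": 0},{"delta_pos": [0.05,0.001,0.018],"turn": [0,0,0],"fingers": 0},{"delta_pos": [0.068,0.001,0.024],"turn": [0,0,0],"fingers": 0},{"delta_pos": [0.068,0.001,0.024],"turn": [0,0,0],"fingers": 0},{"delta_pos": [0.068,0.001,0.024],"turn": [0,0,0],"fingers": 0.3},{"delta_pos": [0.068,0.001,0.024],"turn": [0,0,0],"fingers": 0.7},{"delta_pos": [0.068,0.001,0.024],"turn": [0,0,0],"fingers": 0.7},{"delta_pos": [0.068,0.001,0.024],"turn": [0,0,0],"fingers": 0.7},{"delta_pos": [0.068,0.001,0.024],"turn": [0,0,0],"fingers": 0.7}]'

```text
clock: 28.22
position: [0.5792, 0.0802, 0.02]
ee_rot: [0.779, 0.602, 0.137, -0.108]
ft_force: [-2.9, -4.2, 10.3]
grip_width: 0.567
grasp_force: 94.0
```

```bash
python3 -c "
from h import *
goal((.580,.0815,.033),75.3,(0,20));goal((.562,.0,.06),75.3,(0,20));goal((.55,-.04,.30),75.3,(0,20))"
```

```text
clk 28.23 pos [0.5792 0.0802 0.02  ] dpos [ 0.0058  0.0004 -0.0117] turn [-0.0029 -0.0015  0.0004] j [ 0.6   0.57 -0.77  1.84  0.07  0.76 -0.36] F [-2.9 -4.2 10.3]
clk 28.23 pos [0.5792 0.0802 0.02  ] dpos [-0.0632  0.0035 -0.0657] turn [-0.0029 -0.0015  0.0004] j [ 0.6   0.57 -0.77  1.84  0.07  0.76 -0.36] F [-2.9 -4.2 10.3]
clk 28.23 pos [0.5792 0.0802 0.02  ] dpos [-0.02    0.0014 -0.3054] turn [-0.0029 -0.0015  0.0004] j [ 0.6   0.57 -0.77  1.84  0.07  0.76 -0.36] F [-2.9 -4.2 10.3]
```

move_arm --plan '[{"delta_pos": [0.006,0,-0.012],"turn": [0,0,0],"fingers": 0.7},{"delta_pos": [0.006,0,-0.012],"turn": [0,0,0],"fingers": 0.7},{"delta_pos": [-0.03,0.002,-0.035],"turn": [0,0,0],"fingers": 0.7},{"delta_pos": [-0.063,0.003,-0.065],"turn": [0,0,0],"fingers": 0.7},{"delta_pos": [-0.045,0.003,-0.12],"turn": [0,0,0],"fingers": 0.7},{"delta_pos": [-0.025,0.003,-0.175],"turn": [0,0,0],"fingers": 0.7},{"delta_pos": [-0.005,0.003,-0.23],"turn": [0,0,0],"fingers": 0.7},{"delta_pos": [0.019,0.003,-0.29],"turn": [0,0,0],"fingers": 0.7},{"delta_pos": [0.019,0.003,-0.29],"turn": [0,0,0],"fingers": 0.7}]'

```text
clock: 29.35
position: [0.5634, 0.0021, 0.3022]
ee_rot: [0.778, 0.603, 0.139, -0.106]
ft_force: [0.0, 0.4, -8.4]
grip_width: 0.562
grasp_force: 97.2
```

```bash
python3 -c "
from h import *
print(get_obs()['grip_width'],get_obs()['grasp_force'])
goal((.443,-.132,.30),96.7)"
```

```text
0.5620239971713727 97.2035264968872
clk 29.35 pos [0.5634 0.0021 0.3022] dpos [-0.1509 -0.0831 -0.0532] turn [ 0.0679 -0.3462 -0.365 ] j [ 0.9   0.24 -0.91  1.58 -0.16  1.33 -0.21] F [ 0.   0.4 -8.4]
```

move_arm --plan '[{"delta_pos": [-0.03,-0.01,-0.01],"turn": [0.01,-0.05,-0.05],"fingers": 0.7},{"delta_pos": [-0.06,-0.03,-0.02],"turn": [0.023,-0.12,-0.12],"fingers": 0.7},{"delta_pos": [-0.09,-0.05,-0.03],"turn": [0.037,-0.19,-0.2],"fingers": 0.7},{"delta_pos": [-0.12,-0.065,-0.04],"turn": [0.05,-0.26,-0.27],"fingers": 0.7},{"delta_pos": [-0.151,-0.083,-0.053],"turn": [0.06,-0.31,-0.33],"fingers": 0.7},{"delta_pos": [-0.151,-0.083,-0.053],"turn": [0.068,-0.346,-0.365],"fingers": 0.7},{"delta_pos": [-0.151,-0.083,-0.053],"turn": [0.068,-0.346,-0.365],"fingers": 0.7}]'

```text
clock: 30.22
position: [0.4411, -0.1315, 0.295]
ee_rot: [0.664, 0.747, -0.001, -0.004]
ft_force: [0.2, -0.3, -7.9]
grip_width: 0.563
grasp_force: 97.0
```

```bash
python3 -c "
from h import *
goal((.4415,-.1328,.14),96.7)"
```

```text
clk 30.23 pos [ 0.4411 -0.1315  0.295 ] dpos [-0.002   0.0014  0.155 ] turn [-0.0077 -0.0042  0.0007] j [ 1.08 -0.02 -0.86  1.75 -0.01  1.42  0.34] F [ 0.2 -0.3 -7.9]
```

move_arm --plan '[{"delta_pos": [-0.002,0.001,0.05],"turn": [-0.007,-0.004,0],"fingers": 0.7},{"delta_pos": [-0.002,0.001,0.11],"turn": [-0.007,-0.004,0],"fingers": 0.7},{"delta_pos": [-0.002,0.001,0.155],"turn": [-0.007,-0.004,0],"fingers": 0.7},{"delta_pos": [-0.002,0.001,0.155],"turn": [-0.007,-0.004,0],"fingers": 0.7},{"delta_pos": [-0.002,0.001,0.155],"turn": [-0.007,-0.004,0],"fingers": 0.7}]'

```text
clock: 30.85
position: [0.4425, -0.1337, 0.1421]
ee_rot: [0.665, 0.747, 0.001, 0.001]
ft_force: [0.8, 0.2, -6.3]
grip_width: 0.561
grasp_force: 98.6
```

```bash
python3 -c "
from held import *
held(.03,(.4415,-.1328),.030)
c=pickle.load(open('wl.pkl','rb')); save('w8',c['color'])"
```

```text
n 3593 z pct [-0.0142 -0.012  -0.0071  0.0012] top tool z -0.0127 slope [ 0.323 -0.001] x-extent [-0.0147  0.0052]
bottom below TCP 0.0173
clk 30.90 pos [ 0.4429 -0.1341  0.1427] dpos [ 0.0015 -0.0015  0.0954] turn [ 0.0028  0.0013 -0.0006] j [ 1.03  0.14 -0.88  1.96  0.12  1.09  0.22] F [ 0.2  0.7 -6.7]
grip 0.5610244216050562 98.57620596885681
```

View pics/w8.png

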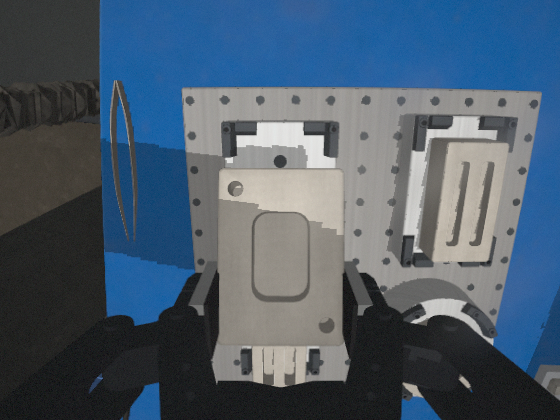

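w8: the insert is gripped with its recess at (280,256), but it is tilted in the jaws. I gripped it while leaned, so I must place it with the same lean. I fit the tilt exactly.

```bash
cat > tl.py <<'E'
from h import *
def tl(c,o):
    P=cloud(c); Q=Ro.from_quat(o['ee_rot']).inv().apply((P-o['position']).reshape(-1,3)).reshape(P.shape)
    m=(Q[...,0]>-.03)&(Q[...,0]<.07)&(np.abs(Q[...,1])<.023)&(Q[...,2]<.03)&(Q[...,2]>-.04)
    q=Q[m]; k=np.ones(len(q),bool)
    s=np.array([.34,0,-.01])
    k=np.abs(q[:,:2]@s[:2]+s[2]-q[:,2])<.01
    for t in (.005,.003,.002,.0015,.0015):
        A=np.c_[q[k][:,:2],np.ones(k.sum())]; s=np.linalg.lstsq(A,q[k][:,2],rcond=None)[0]
        k=np.abs(q[:,:2]@s[:2]+s[2]-q[:,2])<t
    a=np.arctan(s[0]); x=q[k][:,0]; lo,hi=np.percentile(x,[.2,99.8])
    print(k.sum(),'tilt about y deg',np.degrees(a).round(2),'about x',np.degrees(np.arctan(s[1])).round(2),'z0',s[2].round(4),'x range',lo.round(4),hi.round(4),'len',((hi-lo)/np.cos(a)).round(4))
    return a,s[2],(lo+hi)/2
E
python3 - <<'E'
from tl import *
c=pickle.load(open('wl.pkl','rb'))
o=get_obs(); a,z0,xm=tl(c,o)
# insert bottom centre in tool frame
n=np.array([-np.sin(a),0,np.cos(a)]) # downwards normal of the insert in the tool frame
b=np.array([xm,0,z0+xm*np.tan(a)])+.03*n; print('bottom centre tool',b.round(4))
deg=np.degrees(a)
D=Ro.from_euler('z',96.7,degrees=True)*Ro.from_euler('x',180,degrees=True)*Ro.from_euler('y',deg,degrees=True)
print('down in world',D.apply(n).round(3))
tcp=np.array([.440,-.1204,.030])-D.apply(b); print('TCP at seat',tcp.round(4))
goal(tcp+[0,0,.08],96.7,(0,deg)); print('tool up axis',D.inv().apply([0,0,1]).round(3))
E
```

```text
15192 tilt about y deg 20.16 about x -0.11 z0 -0.0099 x range -0.0143 0.051 len 0.0695
bottom centre tool [0.008 0.    0.025]
down in world [ 0. -0. -1.]
TCP at seat [ 0.4419 -0.1364  0.0507]
clk 30.90 pos [ 0.4429 -0.1341  0.1427] dpos [-0.0022 -0.0013  0.012 ] turn [ 2.900e-03  3.531e-01 -1.000e-04] j [ 1.03  0.14 -0.88  1.96  0.12  1.09  0.22] F [ 0.2  0.7 -6.7]
tool up axis [ 0.345  0.    -0.939]
```

move_arm --plan '[{"delta_pos": [-0.002,-0.001,0.004],"turn": [0,0.15,0],"fingers": 0.7},{"delta_pos": [-0.002,-0.001,0.008],"turn": [0,0.3,0],"fingers": 0.7},{"delta_pos": [-0.002,-0.001,0.012],"turn": [0.003,0.353,0],"fingers": 0.7},{"delta_pos": [-0.002,-0.001,0.012],"turn": [0.003,0.353,0],"fingers": 0.7},{"delta_pos": [-0.002,-0.001,0.012],"turn": [0.003,0.353,0],"fingers": 0.7}]'

```text
clock: 31.52
position: [0.4415, -0.1361, 0.1302]
ee_rot: [0.654, 0.736, 0.115, -0.13]
ft_force: [-0.2, 0.3, -7.8]
grip_width: 0.562
grasp_force: 98.7
```

Run:
```python
from tl import *
o=get_obs(); c=wristcam(); a,z0,xm=tl(c,o)
n=np.array([-np.sin(a),0,np.cos(a)]); b=np.array([xm,0,z0+xm*np.tan(a)])+.03*n
R=Ro.from_quat(o['ee_rot']); print('bottom now',(o['position']+R.apply(b)).round(4),'down',R.apply(n).round(3))
goal((.4419,-.1364,.0627),96.7,(0,np.degrees(a)))
goal((.4419,-.1364,.0507),96.7,(0,np.degrees(a)))
```

```text
15220 tilt about y deg 20.27 about x -0.17 z0 -0.0098 x range -0.015 0.0502 len 0.0696
bottom now [ 0.4397 -0.121   0.1093] down [-0.    -0.004 -1.   ]
clk 31.57 pos [ 0.4414 -0.1359  0.1301] dpos [-0.0236  0.0005  0.0631] turn [-0.0015  0.0043  0.0006] j [ 1.15  0.33 -0.84  1.86 -0.07  1.21  0.47] F [-0.3  0.1 -8.4]
clk 31.57 pos [ 0.4414 -0.1359  0.1301] dpos [-0.0277  0.0006  0.0744] turn [-0.0015  0.0043  0.0006] j [ 1.15  0.33 -0.84  1.86 -0.07  1.21  0.47] F [-0.3  0.1 -8.4]
```

move_arm --plan '[{"delta_pos": [-0.015,0,0.04],"turn": [0,0.004,0],"fingers": 0.7},{"delta_pos": [-0.0235,0,0.063],"turn": [0,0.004,0],"fingers": 0.7},{"delta_pos": [-0.0255,0,0.0685],"turn": [0,0.004,0],"fingers": 0.7},{"delta_pos": [-0.027,0,0.073],"turn": [0,0.004,0],"fingers": 0.7},{"delta_pos": [-0.027,0,0.073],"turn": [0,0.004,0],"fingers": 0.7},{"delta_pos": [-0.027,0,0.073],"turn": [0,0.004,0],"fingers": 0.7}]'

```text
clock: 32.33
position: [0.441, -0.1367, 0.052]
ee_rot: [0.654, 0.735, 0.117, -0.133]
ft_force: [-0.2, -0.3, -6.8]
grip_width: 0.558
grasp_force: 98.5
```

Run:
```python
from tl import *
goal((.4419,-.1364,.0507),96.7,(0,20.2))
```

```text
clk 32.33 pos [ 0.441  -0.1367  0.052 ] dpos [-0.0003  0.0009  0.0013] turn [-0.0015 -0.0027 -0.0007] j [ 1.1   0.46 -0.8   1.91  0.    1.06  0.45] F [-0.2 -0.3 -6.8]
```

Just above the floor. I ease down 1.5 mm.

move_arm --plan '[{"delta_pos": [-0.0004,0.001,0.001],"turn": [0,-0.003,0],"fingers": 0.7},{"delta_pos": [-0.0006,0.001,0.0018],"turn": [0,-0.003,0],"fingers": 0.7},{"delta_pos": [-0.0006,0.001,0.0018],"turn": [0,-0.003,0],"fingers": 0.7}]'

```text
clock: 32.7
position: [0.4419, -0.1364, 0.05]
ee_rot: [0.654, 0.735, 0.116, -0.132]
ft_force: [-2.3, -0.7, 4.3]
grip_width: 0.565
grasp_force: 100.1
```

move_arm --plan '[{"delta_pos": [0,0,0],"turn": [0,0,0],"fingers": 0.35},{"delta_pos": [0,0,0],"turn": [0,0,0],"fingers": 0.25},{"delta_pos": [0,0,0],"turn": [0,0,0],"fingers": 0.15},{"delta_pos": [0,0,0],"turn": [0,0,0],"fingers": 0.15},{"delta_pos": [0.008,0,-0.022],"turn": [0,0,0],"fingers": 0.05},{"delta_pos": [0.027,0,-0.075],"turn": [0,0,0],"fingers": 0.0},{"delta_pos": [0.048,0,-0.13],"turn": [0,0,0],"fingers": 0.0},{"delta_pos": [0.068,0,-0.185],"turn": [0,-0.1,0],"fingers": 0.0},{"delta_pos": [0.09,0,-0.24],"turn": [0,-0.25,0],"fingers": 0.0},{"delta_pos": [0.1,0,-0.28],"turn": [0,-0.353,0],"fingers": 0.0},{"delta_pos": [0.1,0,-0.28],"turn": [0,-0.353,0],"fingers": 0.0},{"delta_pos": [0.1,0,-0.28],"turn": [0,-0.353,0],"fingers": 0.0}]'

```text
clock: 34.2
position: [0.4423, -0.1393, 0.3459]
ee_rot: [0.665, 0.747, -0.001, -0.002]
ft_force: [0.7, -0.1, -0.9]
grip_width: 0.999
grasp_force: 0.0
```

```bash
python3 -c "
from chk import *
print(get_obs()['position'],get_obs()['clock'],get_obs()['grasp_force'])
c=wristcam(); save('w9',c['color'])
tops(c,(('wide',(.44,-.1204),.06),('tall',(.455,-.244),.06),('long',(.561,-.106),.06),('ring',(.577,-.23),.06)))
P=cloud(camera('top')); print('bottle',P[242,433],'stand',P[182,145])"
```

```text
[ 0.44226627 -0.13930891  0.34591167] 34.2 0.0
wide 1990 top z 0.0593 slope [-0.    -0.003] circ [ 439.7 -120.9] 41.9 rect ((440.0641174316406, -120.86454010009766), (49.95573425292969, 68.80848693847656), 6.7367706298828125)
tall 845 top z 0.0593 slope [ 0.001 -0.011] circ [ 454.7 -242.9] 30.8 rect ((454.540771484375, -242.72894287109375), (39.56043243408203, 49.50107955932617), 6.778966426849365)
long 1791 top z 0.0592 slope [0.003 0.003] circ [ 559.6 -106.5] 43.6 rect ((559.7171630859375, -106.46171569824219), (41.62688064575195, 78.65463256835938), 6.914419174194336)
ring 1377 top z 0.0585 slope [-0.002 -0.002] circ [ 576.3 -230.3] 34.6 rect ((575.9793701171875, -230.26385498046875), (66.96868896484375, 67.69525146484375), 51.007041931152344)
bottle [ 0.39721886 -0.45781602  0.11525131] stand [0.60794446 0.39467006 0.06458659]
```

View pics/w9.png

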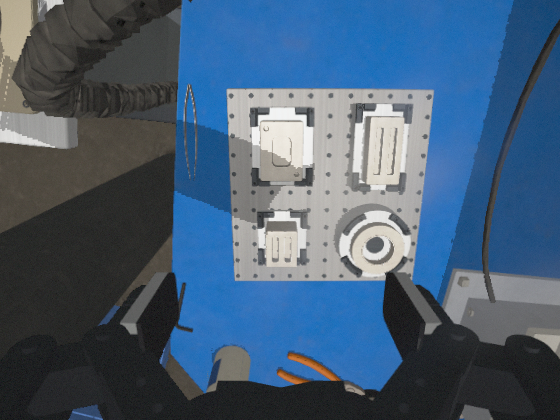

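w9: all four parts sit flat in their nests: wide (283,150), long (383,150), tall (283,243), ring (375,244). The tops are level at about 0.059 to 0.060 m, and the bottle and gauge have not moved.

```bash
python3 -c "
from h import *
print(hand_in())"
```

```text
the job is handed in; nothing more can be done
None
```

I put all three inserts and the ring into their own nests and handed the job in at about 34 s of the 109 s. By my last camera check they sit flat with tops level to about 1 mm, within about 2 mm of the nest centres, and the dial gauge and wash bottle are where they were. `hand_in()` gave no verdict.

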